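# Fetch the hemmed-in cupel for weighing

### The job

The small bone-ash cupel in the middle of the round tray has to go on the middle of the balance pan, but three taller vessels hem it in: first set all three aside upright in the long side tray, then put the cupel on the pan, and then put each vessel back on the very seat of the round tray where it stood at the start. Set everything down gently and upright without dropping or tipping anything, and leave the mortar, the box and the brush where they are.

Things in the scene. Friction and masses are not known exactly. Their poses are not given: they have to be found in the camera images.
- crucible_mid (a point): grey-brown clay crucible, an open round cup 84 mm tall, 60 mm in outer diameter from 32 mm above its foot up to the rim (6 mm wall), tapering to 46 mm at the foot. Loose, about 0.26 kg, upright on the round tray at the start. The point lies on its axis half-way up (42 mm above its underside); z points up along the axis.
- jar_mid (a point): white plastic jar with a flat grey lid as wide as the jar, 80 mm tall, body 58 mm in diameter up to 60 mm, lid 61 mm in diameter above that. Closed, loose, about 0.22 kg, upright on the round tray at the start. The point lies on its axis half-way up (40 mm above its underside); z points up along the axis.
- bottle_mid (a point): brown glass reagent bottle with a narrow black cap, 92 mm tall in all: body 58 mm in diameter up to 64 mm, sloping shoulder to 76 mm, cap 32 mm in diameter on top. Closed, loose, about 0.30 kg, upright on the round tray at the start. The point lies on its axis half-way up (46 mm above its underside); z points up along the axis.
- cupel_mid (a point): small cream-white bone-ash cupel, a thick-walled open cup 36 mm in outer diameter (32 mm at the foot, full width from 8 mm up) and 30 mm tall with a 6 mm wall. Loose, about 45 g, in the middle of the round tray at the start, with only about 8 mm between it and each of the vessels around it. The point lies on its axis half-way up (15 mm above its underside); z points up.
- round_tray: fixed round steel tray, 214 mm across, floor 4 mm above the bench, rim 10 mm above the bench, inner diameter 206 mm. The origin is at the centre of its underside; z up. Three flat dark round marks (68 mm across, no height) on the floor are the vessels' seats: their centres lie 56 mm from the tray's centre, at 90, 210 and 330 degrees counted anticlockwise from the tray's x axis. Which vessel stands on which seat changes from start to start.
- side_tray: fixed long steel side tray, empty at the start (not the bigger tray of shallow clay dishes at the far edge of the bench), 270 mm long along its x axis and 120 mm wide along its y axis, walls 4 mm thick and 12 mm above the bench, floor 4 mm above the bench. The origin is at the centre of its underside; z up. It has room for the three vessels in a row, 80 mm apart.
- pan (a point): the round steel pan, 96 mm across, of the fixed white balance in front of the robot (not the bigger one at the far left; housing 180 mm wide, 270 mm long along x, top 50 mm above the bench around the pan and 89 mm in the block that begins 65 mm from the pan's centre towards its +x). The point is the centre of the pan's top face, 60 mm above the bench; z up. The pan does not move.
- mortar: bystander: white ceramic bowl, 90 mm across, 50 mm tall. The origin is at the centre of its underside. Leave it alone.
- weight_box: bystander: closed brown wooden box, 130 x 80 mm and 35 mm tall. The origin is at the centre of its underside. Leave it alone.
- brush: bystander: small brush lying on the bench, handle along its -x. The origin is underneath it. Leave it alone.

How it is judged:
On the way, in this order (a step that is already met when the one before it is completed fails the run):
1. all three vessels stand upright in the side tray together (x of crucible_mid in the frame of side_tray between -0.125 and 0.125 m and y of crucible_mid in the frame of side_tray between -0.05 and 0.05 m and z of crucible_mid in the frame of side_tray below 0.056 m and angle between each of crucible_mid, jar_mid, bottle_mid's own z axis and vertical below 0.15 rad and x of jar_mid in the frame of side_tray between -0.125 and 0.125 m and y of jar_mid in the frame of side_tray between -0.05 and 0.05 m and z of jar_mid in the frame of side_tray below 0.054 m and x of bottle_mid in the frame of side_tray between -0.125 and 0.125 m and y of bottle_mid in the frame of side_tray between -0.05 and 0.05 m and z of bottle_mid in the frame of side_tray below 0.06 m), for 0.2 s.
2. the cupel stands on the middle of the pan while the three vessels are still in the side tray (all of step 1 and horizontal distance between cupel_mid and pan below 0.015 m and z of cupel_mid in the frame of pan between 0.009 and 0.021 m and angle between cupel_mid's own z axis and vertical below 0.12 rad), for 0.2 s.
At the end, for the whole second after the job is handed in: The cupel stands upright on the pan within 15 mm of its centre; crucible, jar and bottle each stand upright within 13 mm of where they stood at the start; all are at rest (horizontal distance between cupel_mid and pan below 0.015 m and z of cupel_mid in the frame of pan between 0.009 and 0.021 m and angle between each of cupel_mid, crucible_mid, jar_mid, bottle_mid's own z axis and vertical below 0.12 rad and distance of each of crucible_mid, jar_mid, bottle_mid from where it was at the start of the episode below 0.013 m and linear speed of each of crucible, jar, bottle, cupel below 0.02 m/s); the robot touches nothing.
It fails at once if a vessel or the cupel is tipped over (angle between any of crucible_mid, jar_mid, bottle_mid, cupel_mid's own z axis and vertical above 0.6 rad).
It fails at once if a vessel or the cupel is dropped (falls free faster than 0.6 m/s) ((linear speed of crucible above 0.6 m/s and contact force between the fingers and crucible below 0.05 N) or (linear speed of jar above 0.6 m/s and contact force between the fingers and jar below 0.05 N) or (linear speed of bottle above 0.6 m/s and contact force between the fingers and bottle below 0.05 N) or (linear speed of cupel above 0.6 m/s and contact force between the fingers and cupel below 0.05 N)).
It fails at once if the mortar, box or brush is pushed more than 30 mm away (distance of any of mortar, weight_box, brush from where it was at the start of the episode above 0.03 m).
It also fails if it takes over 136 s, if anything falls off the work surface, if the arm or the gripper's body presses on something with over 40 N, if the wrist force passes 120 N, or if a joint passes its speed limit or range.

### The arm

A 6-joint arm with a two-finger parallel gripper is mounted at the origin on the work surface. World frame = base frame: x ahead of the robot, y to its left, z up, the work surface at z = 0. Lengths are in m, angles in rad, forces in N, time in s.
With the tool pointing down it reaches from about 0.35 to 0.85 m from the base axis. Payload 8.1 kg.
Tool frame: the origin (TCP) lies midway between the tips of the shut fingers; the grasp point (between the pads) lies robot.grasp_offset behind it (robot.grasp_offset is the distance from the TCP to the grasp point, in m); z points along the fingers, y is the direction in which the jaws open and shut (so a half turn about z gives the same grasp; the last joint's range is limited). The gripper opens to 93 mm and grips with 3 to 60 N. Pads are 15 mm wide; open, the fingers measure 128 mm over their backs; the gripper's body (75 mm by 188 mm) begins 65 mm behind the grasp point.
Start: joints at [-1.283, 0.13, 1.488, -0, 1.523, -0.085], TCP at [0.219, -0.559, 0.219] pointing down, gripper open.
Joint ranges: [-2.96, 2.96], [-0.89, 2.26], [0.02, 2.5], [-1.34, 4.48], [0, 2.73], [-2.66, 2.66]. Speed limits (rad/s): [2.39, 2.39, 2.79, 3.14, 3.14, 3.14].

### API

Orientations are given as a rotation vector (axis times angle).
In Python, from plant import robot gives the robot as it stands.
- The arm moves only by the shell command python3 -m handwheel 'ROWS' [OPENING] [FORCE]. ROWS is text: rows parted by semicolons, each of 6 numbers parted by spaces: the shift along the world's x, y, z each as a share of 0.3 m, from -1 to 1, then the turn, a rotation vector about the world's x, y, z each as a share of 45 degrees, from -1 to 1. A call has 1 to 5 rows; each row is the pose to reach, as a shift and turn from the pose commanded when the call began; what a row does not reach only later rows make up. A row lasts 1/10 s, in which the tool goes at most 50 mm and 8.59 degrees, less where a joint would pass 70% of its speed; a pose out of reach is approached as far as the arm can. A call with a number of a shift or a turn outside -1 to 1 is refused whole. A call with a gripper value outside its range is refused whole. OPENING is the closure, from -1 (fully open) to 1 (shut), set as the call begins (- or left out, the last holds). The fingers move at their own pace and stop on an object; FORCE is the grip in N (left out, the last holds). Time passes only in rows, so rows that repeat a pose let the fingers close. It gives the time, the measured TCP pose, the force and the opening at its end, in the units of the state.
- robot.read_state(): the state, without advancing time (a new reading comes with each control period).
- robot.read_camera(name): name is "side" or "top"; returns (picture, depth): 480x640x3 uint8, red, green, blue; 480x640 float32, m along the optical axis (not along the pixel's ray), 0 where there is no reading.
- robot.camera_model(name): a dict with "camera_matrix" (3x3 intrinsics, pixels), "dist" ([k1, k2, p1, p2, k3] as OpenCV has them; the pictures are not rectified), "pose" (4x4, takes a point from camera to world coordinates). Camera axes: x right, y down, z forward; pixel columns grow to the right and rows downward; lengths in m; the calibration is good to about 2 mm. A picture is of the moment at which its call begins. camera_model takes no time and is no camera call.
- robot.close_job(): hands the job in, once; it reports no verdict.
Trained networks look in the newest picture that a camera, given by its name, has taken for a name from the list of things; names that differ only in an ending like _2 or _b are one class to them, and where a whole thing is asked for, a point or a joint stands for the part that bears it (a point fixed in the world has none). Each returns a list of dicts, best first, with "conf" (0 to 1); they miss things now and then, are a little off and sometimes report something else, mostly with a low value. They report only what shows in the picture. A call takes as long as a camera call.
- robot.look_for(camera, query): "rect" ([centre column, centre row, width, height] in pixels, round what is visible of it).
- robot.silhouettes(camera, query): "pixels" (480x640 bool, what is visible of it) and "rect" ([centre column, centre row, width, height] in pixels, round what is visible of it).
- robot.tip_of(camera, query): "at" ([row, column] in pixels: a listed point, or the origin of a listed thing).
The state is a dict: "t": time; "q": joint angles; "dq": joint speeds; "joint_torque": joint torques, N m; "tool_pos": TCP position; "orientation": TCP orientation; "force": force on the tool from outside, world axes, zero at the start; "wrist_torque": the same for the moment, N m; "opening": finger opening in m.
Only numpy, scipy, OpenCV 4.12 (cv2) and the standard library are available. Lean on these libraries where they do the work, as an engineer would, in place of code of your own. Each camera call takes 0.05 s, during which the arm holds its last target.

## Working session

There is one attempt and no reset: what is moved stays moved. The work goes in short steps, Python scripts to look and compute and a shell command to move; the robot and the scene stay as the last step left them, time stands still between calls to the robot, and variables do not carry over. Pictures are saved under pics/ and viewed, and the job is handed in when it is done.

```bash
ls; mkdir -p pics; python3 - <<'E'
from plant import robot
import cv2
print(robot.grasp_offset); print(robot.read_state())
for c in("side","top"):
    p,d=robot.read_camera(c); cv2.imwrite(f"pics/{c}0.png",p[:,:,::-1]); print(c,robot.camera_model(c))
E
```

```text
pics
0.0188
{'t': 0.0, 'q': array([-1.28338342e+00,  1.31162497e-01,  1.48926477e+00, -5.47526580e-05,
        1.52298384e+00, -8.54058256e-02]), 'dq': array([-0.0010347 ,  0.00194803,  0.00083503, -0.00047347, -0.00089922,
       -0.00029263]), 'joint_torque': array([ 2.08806217e-03, -5.59853625e+01, -4.91752732e+01,  7.70038459e-02,
        3.56747839e-02, -1.77920301e-04]), 'tool_pos': array([ 0.21838365, -0.55824272,  0.21759461]), 'orientation': array([-3.08539457e+00, -5.81906445e-01,  3.73268684e-04]), 'force': array([ 0.19230913, -0.23828513, -0.07692136]), 'wrist_torque': array([ 0.01048242, -0.02724511, -0.05357394]), 'opening': 0.09305644055845841}
side {'camera_matrix': array([[558.61250657,   0.        , 314.88715171],
       [  0.        , 558.61250657, 232.70490703],
       [  0.        ,   0.        ,   1.        ]]), 'dist': array([-0.06792321,  0.        ,  0.        ,  0.        ,  0.        ]), 'pose': array([[-0.99966268, -0.0023816 ,  0.02586214,  0.45986882],
       [-0.02050172,  0.68366742, -0.72950568,  0.95716903],
       [-0.01594371, -0.72978982, -0.68348564,  0.97411126],
       [ 0.        ,  0.        ,  0.        ,  1.        ]])}
top {'camera_matrix': array([[562.04420042,   0.        , 329.83177977],
       [  0.        , 562.04420042, 234.12557499],
       [  0.        ,   0.        ,   1.        ]]), 'dist': array([-0.17941886,  0.        ,  0.        ,  0.        ,  0.        ]), 'pose': array([[-1.57890320e-03, -9.82336691e-01,  1.87115294e-01,
         1.73612609e-01],
       [-9.99979151e-01,  2.72259068e-03,  5.85537619e-03,
         3.59818996e-03],
       [-6.26138923e-03, -1.87102148e-01, -9.82320508e-01,
         1.63916042e+00],
       [ 0.00000000e+00,  0.00000000e+00,  0.00000000e+00,
         1.00000000e+00]])}
```

View pics/side0.png

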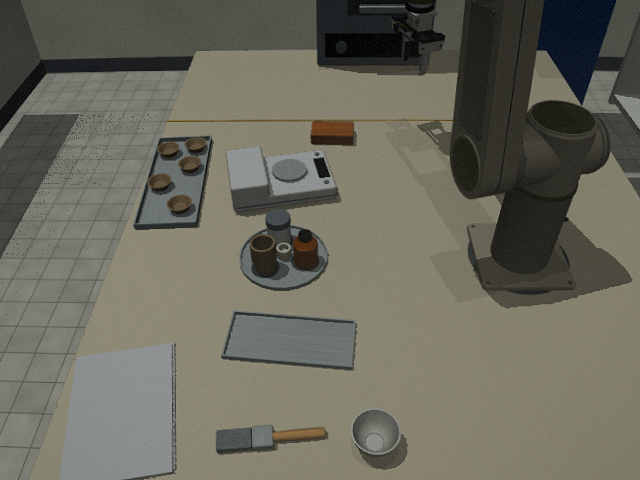

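View pics/top0.png

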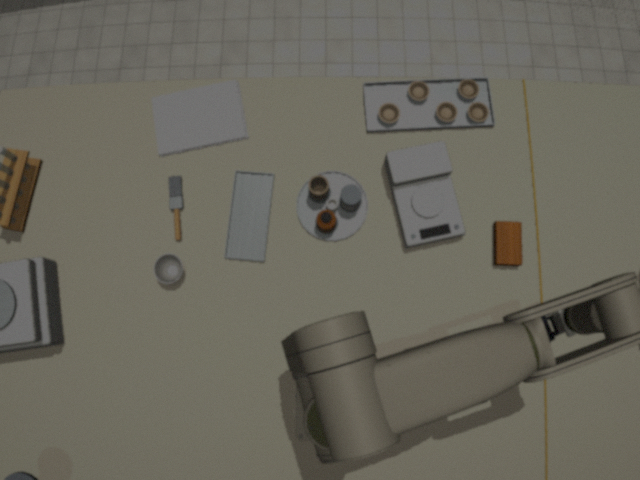

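Side view: round tray at about (284,257) with crucible (263,257), jar (278,228), bottle (305,250) and cupel (285,251). Side tray is at (290,340), pan at (290,170). The top view agrees: tray (332,206), side tray (250,216), pan (428,204). Next I'll measure these.

```bash
cat > h.py <<'E'
from plant import robot
import cv2, numpy as np
from scipy.optimize import least_squares
def ray(c,uv):
    m=robot.camera_model(c);uv=np.array(uv,float).reshape(-1,1,2)
    n=cv2.undistortPoints(uv,m["camera_matrix"],np.array(m["dist"]))[:,0]
    P=m["pose"];return P[:3,3],np.c_[n,np.ones(len(n))]@P[:3,:3].T
def atz(c,uv,z):
    o,r=ray(c,uv);return o+r*((z-o[2])/r[:,2])[:,None]
def cloud(c,d,mask):
    v,u=np.nonzero(mask&(d>0));o,r=ray(c,np.c_[u,v]);return o+r*d[v,u][:,None]
def tri(uvs):
    A=np.zeros((3,3));b=np.zeros(3);L=[]
    for c,uv in uvs.items():
        o,r=ray(c,uv);r=r[0]/np.linalg.norm(r[0]);M=np.eye(3)-np.outer(r,r);A+=M;b+=M@o;L.append((o,M))
    x=np.linalg.solve(A,b);return x,max(np.linalg.norm(M@(x-o)) for o,M in L)
E
python3 - <<'E'
from h import *
np.set_printoptions(precision=4,suppress=True)
for c in("side","top"): robot.read_camera(c)
for n in "crucible_mid jar_mid bottle_mid cupel_mid round_tray side_tray pan mortar weight_box brush".split():
    t={c:robot.tip_of(c,n) for c in("side","top")}
    for c in t: print(n,c,[(np.array(x["at"]).round(1),round(x["conf"],2)) for x in t[c]])
    if all(t.values()): print("   tri",*tri({c:t[c][0]["at"][::-1] for c in t}))
E
```

```text
crucible_mid side [(array([252.2, 261.8]), 0.66), (array([229.5, 278.4]), 0.54)]
crucible_mid top [(array([190.4, 318.2]), 0.76)]
   tri [0.6109 0.0462 0.0562] 0.005755369876997548
jar_mid side [(array([229.2, 279.3]), 0.77), (array([244.9, 310.1]), 0.74)]
jar_mid top [(array([197.7, 347.8]), 0.82)]
   tri [ 0.5827 -0.0393  0.0523] 0.0010141021464587549
bottle_mid side [(array([249.1, 307.3]), 0.73)]
bottle_mid top [(array([218. , 328.2]), 0.75)]
   tri [0.5184 0.0188 0.0441] 0.00669976379450014
cupel_mid side [(array([249.7, 282.2]), 0.69)]
cupel_mid top [(array([203.3, 331.4]), 0.55)]
   tri [0.5729 0.0084 0.029 ] 4.2200564833975025e-05
round_tray side [(array([259. , 279.3]), 0.72)]
round_tray top [(array([207.8, 330.3]), 0.73), (array([202.4, 426.4]), 0.23)]
   tri [ 0.5744  0.011  -0.0029] 0.007412959264644462
side_tray side [(array([336.7, 289.1]), 0.94)]
side_tray top [(array([215.5, 250.3]), 0.6)]
   tri [0.5427 0.2503 0.0102] 0.0015578680819427796
pan side [(array([168.7, 288.1]), 0.82)]
pan top [(array([204.1, 431.5]), 0.76)]
   tri [ 0.5695 -0.2849  0.0505] 0.004672082069909861
mortar side [(array([445.3, 377.3]), 0.63)]
mortar top [(array([267.6, 175.9]), 0.98)]
   tri [ 0.3784  0.4776 -0.0091] 0.008469115941016086
weight_box side [(array([134.1, 331.5]), 0.62)]
weight_box top [(array([245. , 505.7]), 0.67)]
   tri [ 0.4511 -0.5108  0.0162] 0.0027695007016615993
brush side [(array([438.2, 268.9]), 0.8), (array([335.2, 291.1]), 0.38)]
brush top [(array([207.3, 180.5]), 0.69), (array([206.2, 331.3]), 0.63)]
   tri [ 0.5715  0.4696 -0.0068] 0.0003695857831771278
```

```bash
python3 - <<'E'
from h import *
np.set_printoptions(precision=4,suppress=True)
pd={c:robot.read_camera(c) for c in("side","top")}
S={}
for n in "crucible_mid jar_mid bottle_mid cupel_mid round_tray side_tray".split():
  for c in pd:
    s=robot.silhouettes(c,n)
    if not s: print(n,c,None);continue
    p=cloud(c,pd[c][1],s[0]["pixels"]);S[n+c]=s[0]["pixels"]
    print(n,c,round(s[0]["conf"],2),s[0]["rect"],len(p),"zmax",np.percentile(p[:,2],[5,50,95]))
    top=p[p[:,2]>np.percentile(p[:,2],97)-.008]
    print("   med",np.median(p,0),"top ctr",top.mean(0),"rect",cv2.minAreaRect((p[:,:2]*1000).astype(np.float32)))
np.savez("sil.npz",**S,ds=pd["side"][1],dt=pd["top"][1])
E
```

```text
crucible_mid side 0.94 [262.6, 252.5, 25.4, 40.7] 905 zmax [0.015  0.0635 0.0885]
   med [0.614  0.0607 0.0635] top ctr [0.6139 0.0457 0.086 ] rect ((619.3026733398438, 22.84982681274414), (63.61416244506836, 108.11580657958984), 7.5599589347839355)
crucible_mid top 0.79 [317.4, 188.4, 21.8, 22.1] 458 zmax [0.0048 0.0532 0.0892]
   med [0.6217 0.0469 0.0532] top ctr [0.6131 0.0477 0.0869] rect ((626.5493774414062, 47.20221710205078), (88.4012451171875, 63.43880081176758), 0.600841760635376)
jar_mid side 0.67 [278.4, 228.2, 26.8, 35.6] 736 zmax [0.0252 0.0773 0.0865]
   med [ 0.5828 -0.0326  0.0773] top ctr [ 0.5862 -0.0467  0.0839] rect ((583.8450927734375, -27.122108459472656), (59.62888717651367, 127.53337097167969), 7.072079181671143)
jar_mid top 0.9 [350.2, 199.9, 19.0, 22.9] 428 zmax [0.0277 0.0818 0.0881]
   med [ 0.5792 -0.045   0.0818] top ctr [ 0.5845 -0.0462  0.0847] rect ((591.9727783203125, -43.90320587158203), (77.22421264648438, 59.47101974487305), 14.571091651916504)
bottle_mid side 0.65 [283.1, 252.3, 14.3, 17.8] 226 zmax [0.0105 0.0258 0.0354]
   med [0.5714 0.011  0
[... 955 characters left out ...]
max [-0.003   0.0039  0.0116]
   med [ 0.5576 -0.0021  0.0039] top ctr [0.5636 0.0077 0.0089] rect ((571.0142822265625, 5.6611175537109375), (208.89727783203125, 215.338623046875), 29.249473571777344)
side_tray side 0.65 [290.3, 338.9, 135.8, 67.3] 6443 zmax [-0.0001  0.0036  0.011 ]
   med [0.5424 0.2538 0.0036] top ctr [0.5416 0.2521 0.0068] rect ((544.9405517578125, 246.8728790283203), (136.21080017089844, 275.5759582519531), 85.03439331054688)
side_tray top 0.79 [249.7, 216.6, 50.4, 90.3] 3561 zmax [-0.0026  0.0041  0.0123]
   med [0.5417 0.2559 0.0041] top ctr [0.5434 0.258  0.0092] rect ((545.9421997070312, 255.7335968017578), (127.24808502197266, 277.6360168457031), 84.74580383300781)
```

```bash
cat >> h.py <<'E'
def proj(c,X):
    m=robot.camera_model(c);T=np.linalg.inv(m["pose"])
    rv,_=cv2.Rodrigues(T[:3,:3]);return cv2.projectPoints(np.array(X,float),rv,T[:3,3],m["camera_matrix"],np.array(m["dist"]))[0][:,0]
def circ(x,y,z,r,n=60):
    a=np.linspace(0,2*np.pi,n);return np.c_[x+r*np.cos(a),y+r*np.sin(a),np.full(n,z)]
def overlay(c,p,curves,box,s,f):
    u0,v0,u1,v1=box;im=cv2.resize(p[v0:v1,u0:u1,::-1],None,fx=s,fy=s,interpolation=cv2.INTER_CUBIC)
    im=np.clip(im.astype(float)*1.6,0,255).astype(np.uint8)
    for X,col in curves:
        q=((proj(c,X)-[u0,v0]+.5)*s-.5).round().astype(np.int32);cv2.polylines(im,[q.reshape(-1,1,2)],False,col,1)
    cv2.imwrite(f,im)
def rect(cx,cy,th,lx,ly,z):
    a=np.array([[-1,-1],[1,-1],[1,1],[-1,1],[-1,-1]])*[lx/2,ly/2];R=np.array([[np.cos(th),-np.sin(th)],[np.sin(th),np.cos(th)]])
    return np.c_[a@R.T+[cx,cy],np.full(5,z)]
E
cat > ov.py <<'E'
from h import *
C=(.572,.0075)
cur=[(circ(*C,.010,.107),(0,255,0)),(circ(.614,.047,.088,.030),(0,255,255)),(circ(.5855,-.0465,.084,.0305),(255,0,255)),(circ(.516,.0235,.068,.029),(255,255,0)),(circ(.516,.0235,.096,.016),(255,255,0)),(circ(*C,.034,.018),(0,0,255)),
(rect(.5435,.2545,np.radians(-5),.120,.270,.012),(0,255,0)),(circ(.5695,-.285,.060,.048),(0,255,255))]
pd={c:robot.read_camera(c)[0] for c in("side","top")}
cv2.imwrite("pics/raw_s.png",pd["side"][:,:,::-1])
import sys;k=sys.argv[1]
overlay("side",pd["side"],cur,(220,200,350,300),6,f"pics/ovs{k}.png")
overlay("top",pd["top"],cur,(290,160,380,250),6,f"pics/ovt{k}.png")
overlay("top",pd["top"],cur,(215,140,475,270),3,f"pics/ovT{k}.png")
overlay("side",pd["side"],cur,(210,130,370,380),2,f"pics/ovS{k}.png")
E
python3 ov.py 1
```

```text
(no output)
```

View pics/ovs1.png

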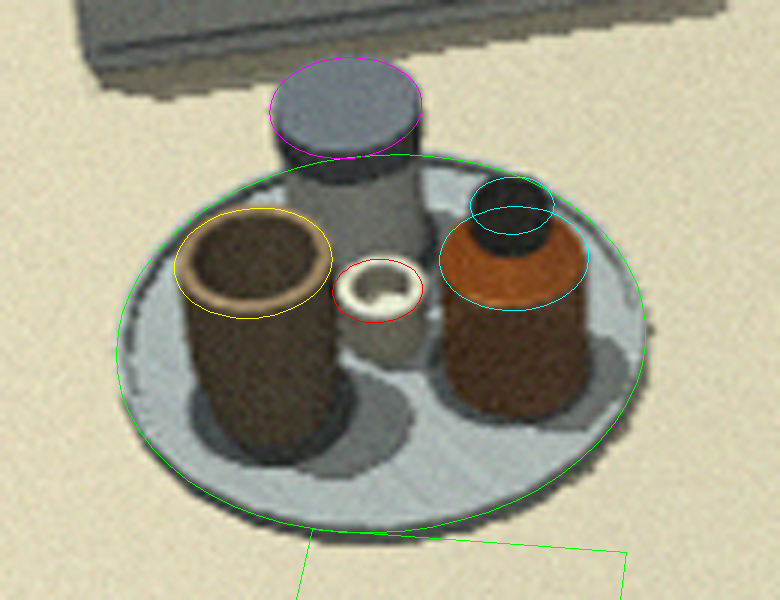

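View pics/ovt1.png

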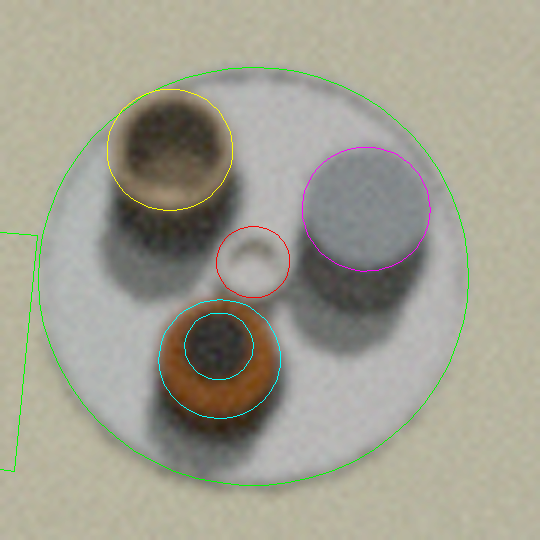

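View pics/ovT1.png

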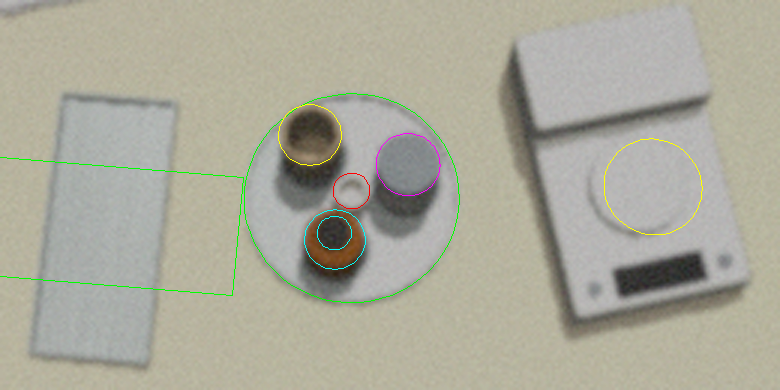

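View pics/ovS1.png

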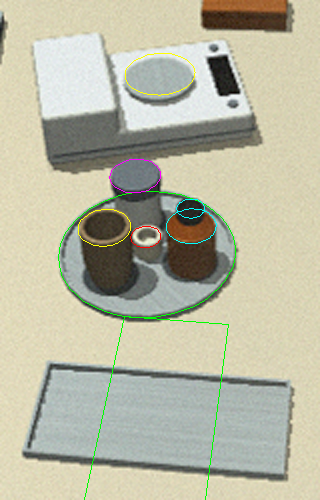

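The overlays fit to within 1–2 mm, with the cupel slightly off. Side view ×6 has the crucible rim at (253,263), the jar lid at (346,107) and the bottle cap at (512,206). My side-tray rectangle was wrong, since its long side runs nearly along world x. I'll refine the side tray, pan and balance yaw.

```bash
cat > ov2.py <<'E'
from h import *
import sys
cur=[]
def fit(pts,f,x0): return least_squares(f,x0,loss="soft_l1",f_scale=.002).x
z=np.load("sil.npz")
# side tray: silhouette outer contour at z~.012 -> minAreaRect of contour
for c in("side","top"):
    m=z["side_tray"+c].astype(np.uint8);cs=max(cv2.findContours(m,0,1)[0],key=cv2.contourArea)[:,0]
    p=atz(c,cs,.010);print(c,cv2.minAreaRect((p[:,:2]*1000).astype(np.float32)))
    m=z["round_tray"+c].astype(np.uint8);cs=max(cv2.findContours(m,0,1)[0],key=cv2.contourArea)[:,0]
    p=atz(c,cs,.010);print("   round",cv2.minEnclosingCircle((p[:,:2]*1000).astype(np.float32)))
pd={c:robot.read_camera(c)[0] for c in("side","top")}
for c in pd:
    s=robot.silhouettes(c,"pan")
    for q in s[:2]:
        m=q["pixels"].astype(np.uint8);cs=max(cv2.findContours(m,0,1)[0],key=cv2.contourArea)[:,0]
        p=atz(c,cs,.060);print("  pan",c,q["conf"],q["rect"],cv2.minAreaRect((p[:,:2]*1000).astype(np.float32)))
P=(.5695,-.285);th=np.radians(12);R=np.array([[np.cos(th),-np.sin(th)],[np.sin(th),np.cos(th)]])
blk=R@[.065,0]+P
cur=[(rect(.5435,.2535,np.radians(-5.5),.270,.120,.012),(0,255,0)),(circ(*P,.060,.048),(0,255,255))]
e=np.array([R@[.065,-.09]+P,R@[.065,.09]+P]);cur.append((np.c_[e,[.089,.089]],(255,0,0)))
overlay("top",pd["top"],cur,(380,135,470,250),5,"pics/p1.png")
overlay("side",pd["side"],cur,(215,140,345,220),6,"pics/p2.png")
overlay("side",pd["side"],cur,(210,300,370,380),4,"pics/p3.png")
overlay("top",pd["top"],cur,(215,160,285,270),5,"pics/p4.png")
E
python3 ov2.py; python3 -c "
import cv2,numpy as np
a=[cv2.imread(f'pics/p{i}.png') for i in (1,4)]
h=max(x.shape[0] for x in a);cv2.imwrite('pics/p14.png',np.hstack([cv2.copyMakeBorder(x,0,h-x.shape[0],0,0,0) for x in a]))"
```

```text
side ((544.439208984375, 254.64559936523438), (132.08775329589844, 272.7095642089844), 85.35306549072266)
   round ((573.9874267578125, 8.130770683288574), 112.42106628417969)
top ((543.861572265625, 254.63253784179688), (124.09552001953125, 274.50732421875), 84.97283172607422)
   round ((571.7551879882812, 8.56752872467041), 109.52143096923828)
  pan side 0.56 [280.9, 177.0, 105.9, 68.6] ((595.7276000976562, -258.680908203125), (273.0951843261719, 278.3683166503906), 12.178438186645508)
  pan top 0.64 [424.0, 195.1, 81.6, 104.0] ((596.0802001953125, -264.75250244140625), (299.4150085449219, 197.57289123535156), 12.312626838684082)
```

View pics/p14.png

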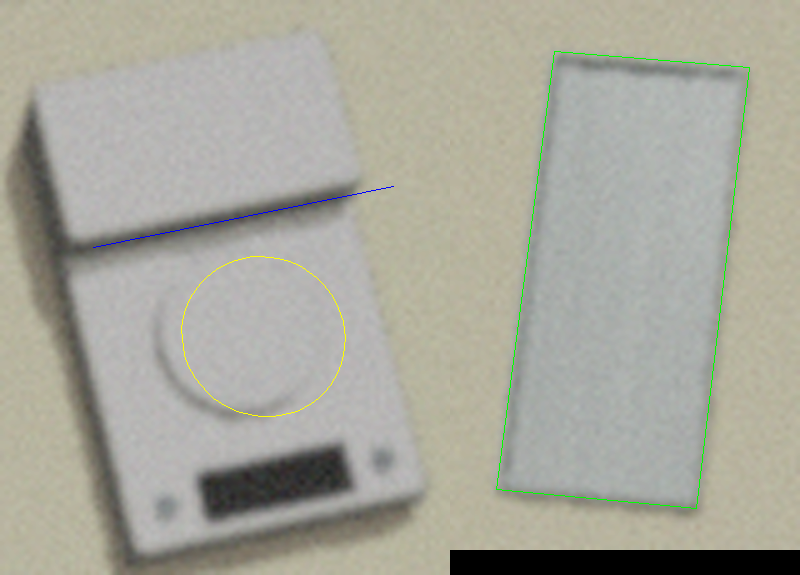

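View pics/p2.png

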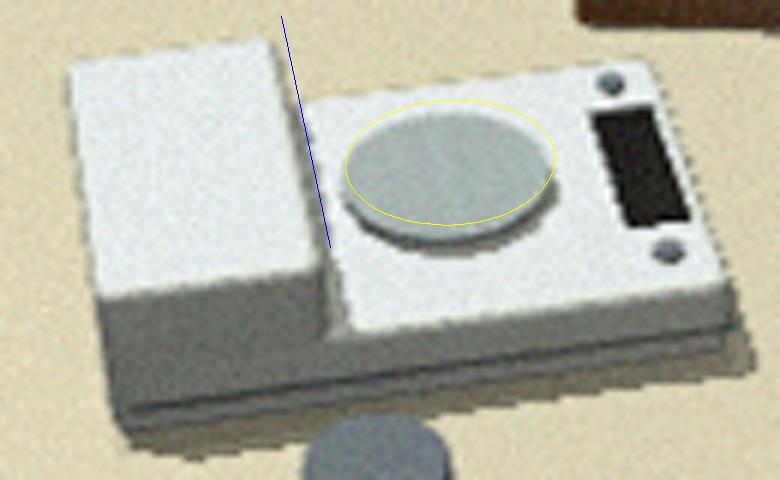

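View pics/p3.png

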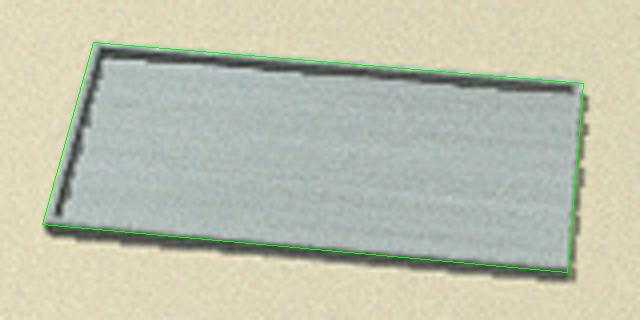

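```bash
cat > pan.py <<'E'
from h import *
np.set_printoptions(precision=4,suppress=True)
for c in("side","top"):
    ds=[];ps=[]
    for _ in range(4):
        p,d=robot.read_camera(c);ds.append(d);ps.append(p.astype(float))
    d=np.median(ds,0);p=np.mean(ps,0)
    u0,v0,u1,v1=(255,140,330,190) if c=="side" else (390,165,470,245)
    m=np.zeros(d.shape,bool);m[v0:v1,u0:u1]=1
    X=cloud(c,d,m);
    # plane of housing
    sel=X[(X[:,2]>.04)&(X[:,2]<.07)&(np.hypot(X[:,0]-.567,X[:,1]+.281)<.058)]
    print(c,len(sel),np.histogram(sel[:,2],12))
    r=np.hypot(sel[:,0]-.567,sel[:,1]+.281)
    for a,b in((0,.02),(.02,.035),(.035,.044),(.052,.058)): print(a,b,sel[(r>a)&(r<b),2].mean())
    def f(q):
        rr=np.hypot(sel[:,0]-q[0],sel[:,1]-q[1]);return sel[:,2]-(q[2]+q[3]/(1+np.exp((rr-.048)/.002)))
    for x0 in((.5695,-.285),(.567,-.278)):
        s=least_squares(f,[*x0,.05,.01],x_scale=[.005,.005,.01,.01],diff_step=1e-3);print(s.x,s.cost)
    if c=="side":
        print("colour")
        v,u=np.mgrid[v0:v1,u0:u1];Y=atz(c,np.c_[u.ravel(),v.ravel()],.060);g=p[v0:v1,u0:u1].mean(2).ravel()
        k=np.hypot(Y[:,0]-.567,Y[:,1]+.281)<.056;Y=Y[k];g=g[k]
        def f2(q):
            rr=np.hypot(Y[:,0]-q[0],Y[:,1]-q[1]);return g-(q[2]+q[3]/(1+np.exp((rr-.048)/.001)))
        s=least_squares(f2,[.5695,-.283,230,-50],loss="soft_l1",f_scale=10,x_scale=[.003,.003,10,10],diff_step=1e-3);print(s.x,s.cost)
E
python3 pan.py
```

```text
side 840 (array([ 12,  48, 110,  40,  12,   4,   9,  18,  94, 244, 214,  35]), array([0.0469, 0.0483, 0.0497, 0.0511, 0.0525, 0.0539, 0.0553, 0.0566,
       0.058 , 0.0594, 0.0608, 0.0622, 0.0636]))
0 0.02 0.060551524244585576
0.02 0.035 0.06060319023147357
0.035 0.044 0.05985247114274225
0.052 0.058 0.05273391459941146
[ 0.5725 -0.2781  0.0509  0.0096] 0.0032615182542993938
[ 0.5725 -0.2781  0.0509  0.0096] 0.003261518245104768
colour
[  0.5698  -0.2716 142.0545 -33.1794] 25057.73530131463
top 1184 (array([ 20,  69, 116,  97,  49,  25,  50, 139, 275, 232,  85,  27]), array([0.0441, 0.0458, 0.0475, 0.0492, 0.0509, 0.0526, 0.0544, 0.0561,
       0.0578, 0.0595, 0.0612, 0.0629, 0.0646]))
0 0.02 0.059141722350592535
0.02 0.035 0.05901112884732627
0.035 0.044 0.056750150980695274
0.052 0.058 0.05160301448172117
[ 0.5727 -0.2712  0.0487  0.0107] 0.0037181440943372035
[ 0.5727 -0.2712  0.0487  0.0107] 0.0037181312172449507
```

```bash
sed -i 's/^P=.*;th=/P=(.571,-.277);th=/' ov2.py; python3 ov2.py >/dev/null; python3 -c "
import cv2,numpy as np
a=[cv2.imread(f'pics/p{i}.png') for i in (1,2)]
a[1]=cv2.resize(a[1],None,fx=.44,fy=.44)
h=max(x.shape[0] for x in a);cv2.imwrite('pics/p12b.png',np.hstack([cv2.copyMakeBorder(x,0,h-x.shape[0],0,0,0) for x in a]))"
```

```text
(no output)
```

View pics/p12b.png

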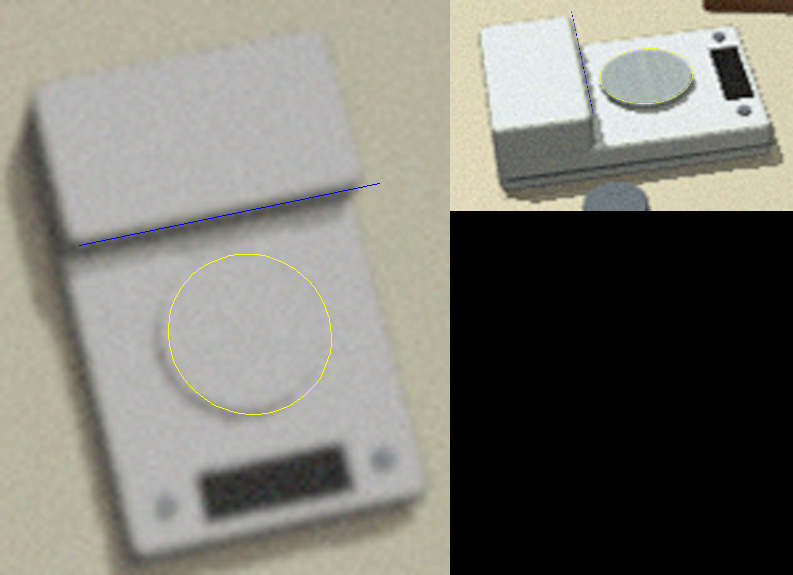

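View pics/p2.png

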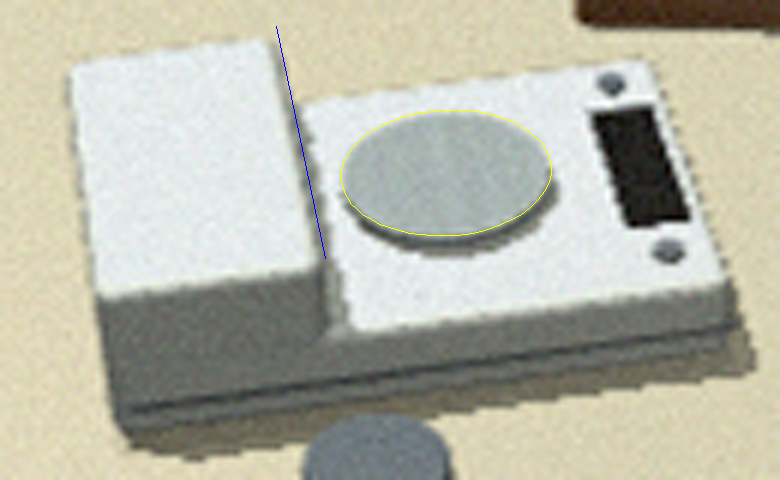

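Pan centre is about (0.570, −0.2765) with balance yaw 12°. In the side view the circle sits on the pan edge at (341–552, 110–236). Next is a helper that works out the required shifts.

```bash
cat > go.py <<'E'
# usage: go.py x y z jaw_deg  -> needed shift/turn in shares (total), from measured pose
import sys,numpy as np
from plant import robot
from scipy.spatial.transform import Rotation as R
x=list(map(float,sys.argv[1:]));j=np.radians(x[3])
T=np.c_[[-np.sin(j),np.cos(j),0],[np.cos(j),np.sin(j),0],[0,0,-1]]
s=robot.read_state();d=np.array(x[:3])-s["tool_pos"]
rv=(R.from_matrix(T)*R.from_rotvec(s["orientation"]).inv()).as_rotvec()
print("pos",s["tool_pos"].round(4),"t",round(s["t"],2),"F",s["force"].round(2),"open",round(s["opening"],4),"q6",s["q"][5].round(2))
print("share",(d/.3).round(3),(np.degrees(rv)/45).round(3),"mm",round(1000*np.linalg.norm(d)),"deg",np.degrees(rv).round(1))
E
python3 go.py .614 .047 .22 -45; python3 -m handwheel '0 0 0 0 0 0' -1
```

```text
pos [ 0.2186 -0.5588  0.2186] t 2.8 F [-0.48 -0.78  0.42] open 0.0927 q6 -0.09
share [1.318 2.019 0.005] [-0.     0.     0.525] mm 723 deg [-0.   0.  23.6]
t: 2.9
tool_pos: [0.2185, -0.5588, 0.2186]
orientation: [-3.087, -0.582, 0.0]
force: [-0.2, 0.1, 0.0]
opening: 0.0929
```

```bash
python3 -m handwheel '.07 .1 0 0 0 .05; .15 .23 0 0 0 .1; .24 .37 0 0 0 .2; .33 .51 0 0 0 .3; .42 .65 0 0 0 .4' -1; python3 -m handwheel '.09 .138 0 0 0 .1; .18 .276 0 0 0 .13; .27 .414 0 0 0 .13; .36 .552 0 0 0 .13; .45 .69 0 0 0 .13';  python3 go.py .614 .047 .22 -45
```

```text
t: 3.4
tool_pos: [0.3452, -0.3622, 0.2187]
orientation: [2.956, 1.062, 0.0]
force: [0.2, -0.3, 0.2]
opening: 0.0929
t: 3.9
tool_pos: [0.4804, -0.1549, 0.219]
orientation: [2.9, 1.207, 0.001]
force: [0.1, -1.2, -0.1]
opening: 0.0927
pos [ 0.4804 -0.1549  0.219 ] t 3.9 F [ 0.1  -1.24 -0.13] open 0.0927 q6 0.37
share [0.445 0.673 0.003] [ 0.001  0.001 -0.005] mm 242 deg [ 0.   0.  -0.2]
```

```bash
python3 -m handwheel '.09 .136 0 0 0 0; .18 .272 0 0 0 0; .28 .423 0 0 0 0; .38 .575 0 0 0 0; .445 .673 0 0 0 0';  python3 -m handwheel '0 0 0 0 0 0'; python3 go.py .614 .047 .041 -45
```

```text
t: 4.4
tool_pos: [0.614, 0.0475, 0.2187]
orientation: [2.9, 1.209, 0.001]
force: [0.8, -0.7, 0.8]
opening: 0.0929
t: 4.5
tool_pos: [0.6145, 0.05, 0.2176]
orientation: [-2.896, -1.214, -0.0]
force: [-0.6, -0.1, -0.6]
opening: 0.0927
pos [0.6145 0.05   0.2176] t 4.5 F [-0.6  -0.14 -0.6 ] open 0.0927 q6 0.77
share [-0.002 -0.01  -0.589] [-0.002 -0.001 -0.011] mm 177 deg [-0.1 -0.  -0.5]
```

```bash
python3 -m handwheel '0 0 -.1 0 0 0;0 0 -.2 0 0 0;0 0 -.2 0 0 0'; python3 go.py .614 .047 .041 -45; python3 ov.py 2
```

```text
t: 4.8
tool_pos: [0.6097, 0.0448, 0.1535]
orientation: [-2.897, -1.206, 0.012]
force: [-0.1, 0.0, -0.7]
opening: 0.0931
pos [0.6097 0.0448 0.1535] t 4.8 F [-0.09  0.04 -0.67] open 0.0931 q6 0.77
share [ 0.014  0.007 -0.375] [ 0.    -0.011 -0.005] mm 113 deg [ 0.  -0.5 -0.2]
```

View pics/ovs2.png

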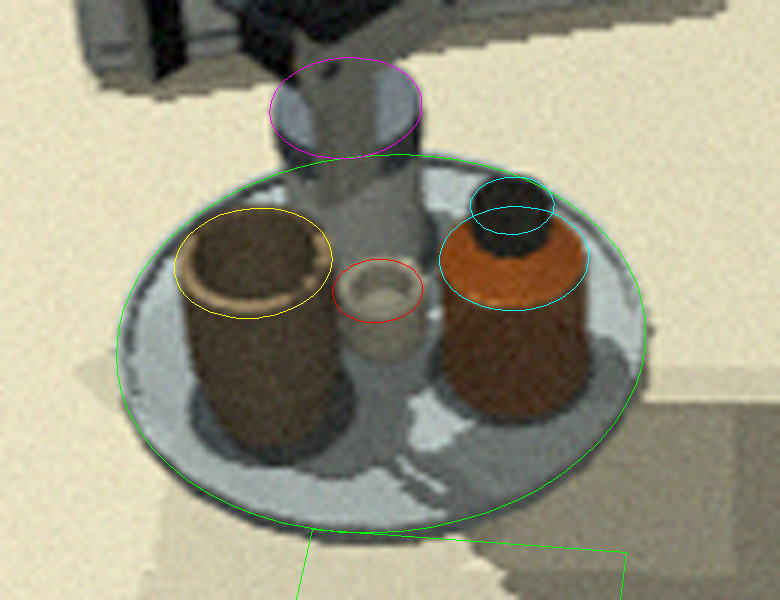

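```bash
python3 go.py .614 .047 .041 -45;python3 -m handwheel '0 0 0 0 0 0;0 0 0 0 0 0'|sed -n 2p; python3 -m handwheel '0 0 0 0 0 0'|sed -n 2p;  python3 go.py .614 .047 .041 -45
```

```text
pos [0.6125 0.0447 0.1586] t 4.9 F [ 1.08 -0.28  0.44] open 0.0929 q6 0.77
share [ 0.005  0.008 -0.392] [ 0.    -0.002 -0.004] mm 118 deg [ 0.  -0.1 -0.2]
tool_pos: [0.6143, 0.0448, 0.1611]
tool_pos: [0.614, 0.0449, 0.1604]
pos [0.614  0.0449 0.1604] t 5.2 F [-0.81 -0.7   0.56] open 0.093 q6 0.77
share [ 0.     0.007 -0.398] [ 0.     0.003 -0.004] mm 119 deg [ 0.   0.2 -0.2]
```

View pics/ovS2.png

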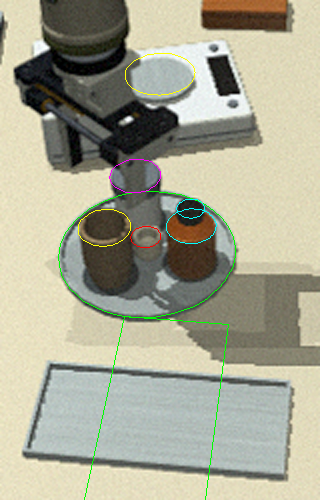

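```bash
python3 -m handwheel '0 .003 -.06 0 0 0;0 .007 -.13 0 0 0;0 .007 -.2 0 0 0;0 .007 -.27 0 0 0;0 .007 -.33 0 0 0'; python3 -m handwheel '0 0 -.035 0 0 0;0 0 -.065 0 0 0;0 0 -.065 0 0 0;0 0 -.065 0 0 0'; python3 go.py .614 .047 .041 -45; python3 ov.py 3
```

```text
t: 5.7
tool_pos: [0.6132, 0.0472, 0.0593]
orientation: [2.9, 1.207, 0.001]
force: [0.3, -0.6, 0.2]
opening: 0.0934
t: 6.1
tool_pos: [0.6136, 0.0472, 0.0409]
orientation: [2.9, 1.207, 0.001]
force: [0.1, 0.2, 0.6]
opening: 0.0927
pos [0.6136 0.0472 0.0409] t 6.1 F [0.13 0.16 0.58] open 0.0927 q6 0.78
share [ 0.001 -0.001  0.   ] [ 0.     0.001 -0.005] mm 0 deg [ 0.   0.1 -0.2]
```

View pics/ovs3.png

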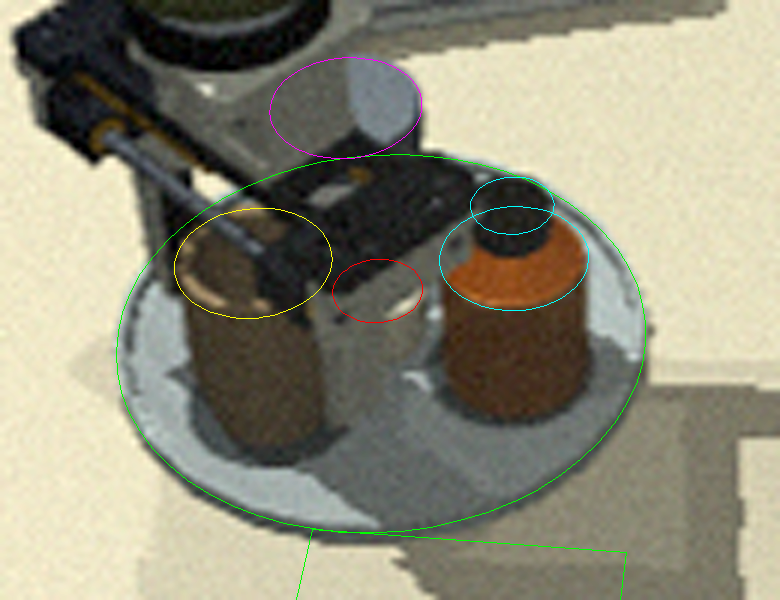

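Fingers straddle the crucible (left finger near (165,270), right near (350,320)) and there is no contact force, so I'll close.

```bash
python3 -m handwheel '0 0 0 0 0 0;0 0 0 0 0 0;0 0 0 0 0 0;0 0 0 0 0 0;0 0 0 0 0 0' 1 20; python3 -m handwheel '0 0 0 0 0 0;0 0 0 0 0 0;0 0 .01 0 0 0;0 0 .03 0 0 0;0 0 .03 0 0 0'; python3 go.py .614 .047 .17 -45; python3 ov.py 4
```

```text
t: 6.7
tool_pos: [0.6137, 0.047, 0.0406]
orientation: [2.899, 1.207, 0.002]
force: [2.4, -1.8, 1.1]
opening: 0.0609
t: 7.2
tool_pos: [0.6129, 0.0475, 0.0496]
orientation: [-2.9, -1.208, 0.0]
force: [0.2, -0.2, -2.6]
opening: 0.0606
pos [0.6129 0.0475 0.0496] t 7.2 F [ 0.21 -0.24 -2.65] open 0.0606 q6 0.78
share [ 0.004 -0.002  0.401] [-0.    -0.    -0.005] mm 120 deg [-0.  -0.  -0.2]
```

View pics/ovs4.png

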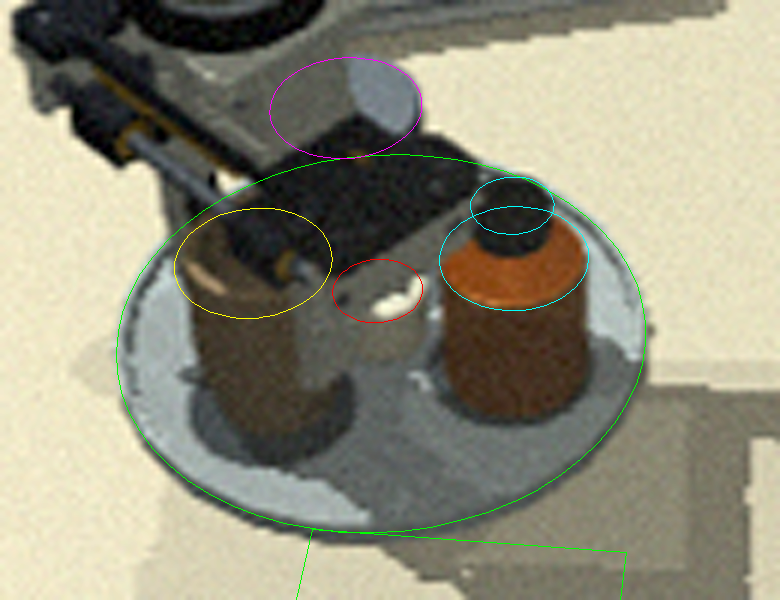

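```bash
python3 -m handwheel '0 0 .07 0 0 0;0 0 .15 0 0 0;0 0 .23 0 0 0;0 0 .32 0 0 0;0 0 .4 0 0 0'; python3 -m handwheel '0 0.05 0 0 0 -.1;0 .15 0 0 0 -.25;0.01 .25 0 0 0 -.4;.02 .37 0 0 0 -.55;.03 .48 0 0 0 -.7'; python3 go.py .623 .2458 .13 -95.5
```

```text
t: 7.8
tool_pos: [0.6128, 0.0473, 0.1701]
orientation: [-2.9, -1.208, 0.0]
force: [0.1, 1.4, -3.2]
opening: 0.0607
t: 8.3
tool_pos: [0.6217, 0.1926, 0.1687]
orientation: [-3.12, -0.367, 0.001]
force: [0.3, -0.2, -2.3]
opening: 0.0605
pos [0.6217 0.1926 0.1687] t 8.3 F [ 0.26 -0.21 -2.34] open 0.0605 q6 1.56
share [ 0.004  0.177 -0.129] [-0.    -0.001 -0.42 ] mm 66 deg [ -0.   -0.  -18.9]
```

```bash
python3 -m handwheel '0 .08 0 0 0 -.15;0 .14 0 0 0 -.3;0.004 .177 0 0 0 -.42;.004 .177 -.06 0 0 -.42;.004 .177 -.13 0 0 -.42'; python3 -m handwheel '0 0 0 0 0 0;0 0 0 0 0 0;0 0 0 0 0 0';python3 go.py .623 .2458 .041 -95.5
```

```text
t: 8.8
tool_pos: [0.6238, 0.2453, 0.1306]
orientation: [-3.138, 0.141, -0.003]
force: [-0.6, 0.2, -2.3]
opening: 0.0607
t: 9.1
tool_pos: [0.6239, 0.2444, 0.1314]
orientation: [-3.138, 0.142, -0.002]
force: [0.0, 0.5, -2.5]
opening: 0.0608
pos [0.6239 0.2444 0.1314] t 9.1 F [ 0.02  0.52 -2.5 ] open 0.0608 q6 1.96
share [-0.003  0.005 -0.301] [-0.001  0.002 -0.007] mm 90 deg [-0.   0.1 -0.3]
```

```bash
python3 -m handwheel '-.003 .005 -.07 0 0 0;-.003 .005 -.14 0 0 0;-.003 .005 -.2 0 0 0;-.003 .005 -.25 0 0 0;-.003 .005 -.28 0 0 0'; python3 -m handwheel '0 0 -.005 0 0 0;0 0 -.01 0 0 0;0 0 -.015 0 0 0;0 0 -.018 0 0 0;0 0 -.018 0 0 0';python3 go.py .623 .2458 .041 -95.5
```

```text
t: 9.6
tool_pos: [0.6219, 0.2456, 0.0448]
orientation: [3.138, -0.142, -0.002]
force: [-0.2, -1.1, -3.0]
opening: 0.0607
t: 10.1
tool_pos: [0.6227, 0.2459, 0.0413]
orientation: [-3.138, 0.142, -0.001]
force: [0.4, -0.6, -3.8]
opening: 0.0608
pos [0.6227 0.2459 0.0413] t 10.1 F [ 0.36 -0.58 -3.77] open 0.0608 q6 1.96
share [ 0.001 -0.    -0.001] [-0.     0.001 -0.007] mm 0 deg [-0.   0.  -0.3]
```

```bash
python3 -m handwheel '0 0 -.002 0 0 0;0 0 -.003 0 0 0;0 0 -.003 0 0 0'|grep -E "pos|force"; python3 -m handwheel '0 0 -.003 0 0 0;0 0 -.003 0 0 0'|grep -E "pos|force"; python3 -c "
from plant import robot;print(robot.read_state()['force'])"
```

```text
tool_pos: [0.6228, 0.2459, 0.0406]
force: [-1.0, -0.5, 1.7]
tool_pos: [0.6229, 0.2459, 0.0405]
force: [-3.4, -2.5, 7.7]
[-3.39963426 -2.53624632  7.69272533]
```

```bash
python3 -m handwheel '0 0 .002 0 0 0;0 0 .002 0 0 0;0 0 .002 0 0 0'|grep -E "pos|force"; python3 -m handwheel '0 0 0 0 0 0;0 0 0 0 0 0;0 0 0 0 0 0;0 0 0 0 0 0' -1;python3 -m handwheel '0 0 .05 0 0 0;0 0 .12 0 0 0;0 0 .22 0 0 0;0 0 .32 0 0 0;0 0 .4 0 0 0'; python3 go.py .516 .0235 .16 -105
cat > look.py <<'E'
from h import *
import sys
pd={c:robot.read_camera(c)[0] for c in("side","top")}
k=sys.argv[1]
C=(.572,.0075)
cur=[(circ(*C,.010,.107),(0,255,0)),(circ(.614,.047,.004,.023),(0,255,255)),(circ(.5855,-.0465,.004,.029),(255,0,255)),(circ(.516,.0235,.004,.029),(255,255,0)),
(circ(.6228,.2459,.088,.030),(0,255,255)),(circ(.464,.2612,.068,.029),(255,255,0)),(circ(.5435,.2535,.084,.0305),(255,0,255)),(circ(.570,-.2765,.060,.048),(0,255,255)),(circ(.570,-.2765,.090,.018),(0,0,255))]
overlay("side",pd["side"],cur,(210,130,370,380),3,f"pics/ls{k}.png")
s=cv2.imread(f"pics/ls{k}.png")
overlay("top",pd["top"],cur,(215,140,475,270),3,f"pics/lt{k}.png")
cv2.imwrite(f"pics/ls{k}.png",s[:600] if len(sys.argv)<3 else s[150:])
E
python3 look.py 1
```

```text
tool_pos: [0.6229, 0.2459, 0.0406]
force: [-2.1, -1.4, 5.7]
t: 11.3
tool_pos: [0.6222, 0.2459, 0.0392]
orientation: [3.138, -0.142, -0.0]
force: [-0.0, -0.1, -0.2]
opening: 0.0883
t: 11.8
tool_pos: [0.6231, 0.2461, 0.1631]
orientation: [-3.137, 0.142, -0.004]
force: [1.4, -0.3, -0.2]
opening: 0.0931
pos [0.6231 0.2461 0.1631] t 11.8 F [ 1.36 -0.29 -0.18] open 0.0931 q6 1.96
share [-0.357 -0.742 -0.01 ] [-0.001  0.004 -0.218] mm 247 deg [-0.   0.2 -9.8]
```

```bash
python3 look.py 1b x
```

```text
(no output)
```

View pics/ls1b.png

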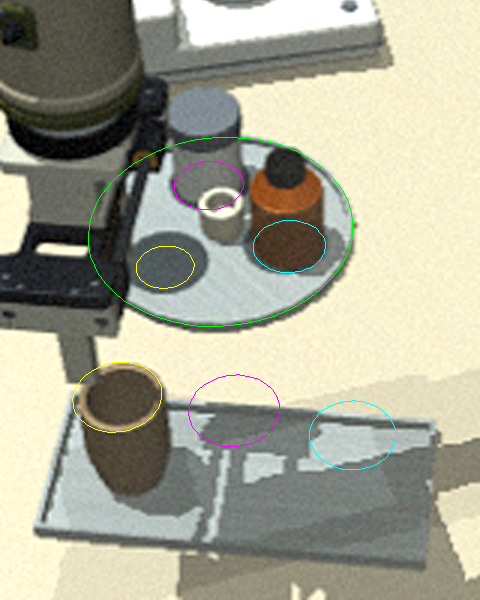

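Crucible is upright in the side tray with its rim at (122,397) on the prediction; its seat is free at (171,262). Next the bottle.

```bash
python3 -m handwheel '-.05 -.1 0 0 0 -.05;-.11 -.23 0 0 0 -.1;-.17 -.36 0 0 0 -.15;-.23 -.48 0 0 0 -.2;-.28 -.59 0 0 0 -.22'; python3 -m handwheel '-.04 -.09 0 0 0 0;-.065 -.13 0 0 0 0;-.075 -.15 0 0 0 0;-.075 -.15 0 0 0 0;-.075 -.15 0 0 0 0';python3 go.py .516 .0235 .026 -105
```

```text
t: 12.5
tool_pos: [0.536, 0.0673, 0.1575]
orientation: [3.113, -0.415, -0.005]
force: [0.1, 0.7, 0.9]
opening: 0.0927
t: 13.0
tool_pos: [0.5161, 0.0247, 0.1593]
orientation: [-3.114, 0.412, 0.0]
force: [0.4, -0.3, 0.3]
opening: 0.0931
pos [0.5161 0.0247 0.1593] t 13.0 F [ 0.36 -0.26  0.26] open 0.0931 q6 1.78
share [-0.    -0.004 -0.444] [-0.001 -0.     0.001] mm 133 deg [-0.  -0.   0.1]
```

```bash
python3 -m handwheel '0 -.004 -.06 0 0 0;0 -.004 -.13 0 0 0;0 -.004 -.2 0 0 0;0 -.004 -.27 0 0 0;0 -.004 -.33 0 0 0'; python3 -m handwheel '0 0 -.05 0 0 0;0 0 -.09 0 0 0;0 0 -.112 0 0 0;0 0 -.112 0 0 0;0 0 -.112 0 0 0'; python3 go.py .516 .0235 .026 -105; python3 look.py 2
```

```text
t: 13.5
tool_pos: [0.5159, 0.0239, 0.0592]
orientation: [-3.114, 0.41, 0.001]
force: [1.1, -1.2, 1.0]
opening: 0.0931
t: 14.0
tool_pos: [0.5164, 0.0226, 0.0275]
orientation: [-3.114, 0.412, -0.001]
force: [0.4, 0.4, -0.0]
opening: 0.0929
pos [0.5164 0.0226 0.0275] t 14.0 F [ 0.37  0.41 -0.02] open 0.0929 q6 1.78
share [-0.001  0.003 -0.005] [0.    0.001 0.002] mm 2 deg [0.  0.  0.1]
```

View pics/ls2.png

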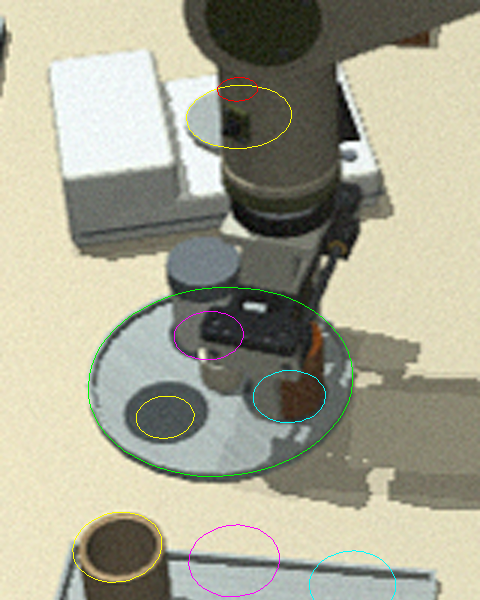

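```bash
python3 -m handwheel '0 0 0 0 0 0;0 0 0 0 0 0;0 0 0 0 0 0;0 0 0 0 0 0;0 0 0 0 0 0' 1 20; python3 -m handwheel '0 0 0 0 0 0;0 0 0 0 0 0;0 0 .01 0 0 0;0 0 .03 0 0 0;0 0 .03 0 0 0'; python3 go.py .516 .0235 .16 -105; python3 look.py 3
```

```text
t: 14.6
tool_pos: [0.5159, 0.0225, 0.027]
orientation: [3.114, -0.413, 0.0]
force: [-0.7, -1.5, 1.4]
opening: 0.0578
t: 15.1
tool_pos: [0.5163, 0.0227, 0.0367]
orientation: [-3.114, 0.412, -0.001]
force: [0.2, 0.1, -3.9]
opening: 0.058
pos [0.5163 0.0227 0.0367] t 15.1 F [ 0.21  0.12 -3.88] open 0.058 q6 1.78
share [-0.001  0.003  0.411] [-0.     0.001  0.002] mm 123 deg [-0.   0.   0.1]
```

View pics/ls3.png

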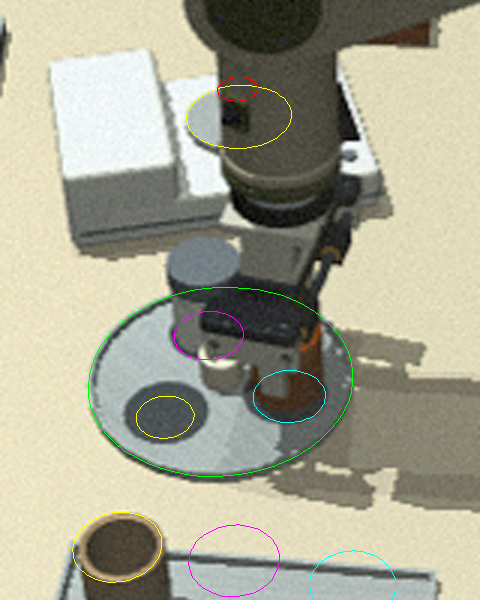

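Bottle is held (opening 58 mm, about 3 N of weight). Carrying it to the near slot.

```bash
python3 -m handwheel '0 0 .07 0 0 0;0 0 .15 0 0 0;0 0 .23 0 0 0;0 0 .31 0 0 0;0 0 .36 0 0 0'; python3 -m handwheel '-.02 0.07 0 0 0 .05;-.04 .17 0 0 0 .1;-.07 .29 0 0 0 .15;-.1 .42 0 0 0 .2;-.13 .54 0 0 0 .21';  python3 -m handwheel '-.02 0.11 0 0 0 0;-.03 .19 0 0 0 0;-.04 .24 0 0 0 0;-.045 .255 0 0 0 0;-.045 .255 0 0 0 0';python3 go.py .464 .2612 .0272 -95.5
```

```text
t: 15.7
tool_pos: [0.5166, 0.0226, 0.1459]
orientation: [-3.114, 0.412, -0.003]
force: [0.7, 0.7, -3.8]
opening: 0.0582
t: 16.2
tool_pos: [0.476, 0.186, 0.1434]
orientation: [-3.138, 0.153, 0.001]
force: [0.7, -0.2, -4.3]
opening: 0.058
t: 16.7
tool_pos: [0.4631, 0.261, 0.1435]
orientation: [3.137, -0.153, -0.001]
force: [0.2, 0.3, -3.6]
opening: 0.0576
pos [0.4631 0.261  0.1435] t 16.7 F [ 0.23  0.32 -3.58] open 0.0576 q6 2.09
share [ 0.003  0.001 -0.388] [ 0.001 -0.001  0.002] mm 116 deg [ 0.  -0.   0.1]
```

```bash
python3 -m handwheel '.003 0 -.07 0 0 0;.003 0 -.15 0 0 0;.003 0 -.23 0 0 0;.003 0 -.31 0 0 0;.003 0 -.355 0 0 0'; python3 -m handwheel '0 0 -.01 0 0 0;0 0 -.02 0 0 0;0 0 -.025 0 0 0;0 0 -.028 0 0 0;0 0 -.028 0 0 0';python3 go.py .464 .2612 .0272 -95.5
```

```text
t: 17.2
tool_pos: [0.4634, 0.2591, 0.0352]
orientation: [3.136, -0.157, -0.004]
force: [-0.9, 0.1, -5.2]
opening: 0.0584
t: 17.7
tool_pos: [0.4648, 0.2614, 0.0298]
orientation: [-3.137, 0.154, -0.002]
force: [-1.4, 0.3, -3.5]
opening: 0.0576
pos [0.4648 0.2614 0.0298] t 17.7 F [-1.41  0.25 -3.48] open 0.0576 q6 2.09
share [-0.003 -0.001 -0.009] [-0.001  0.002  0.003] mm 3 deg [-0.   0.1  0.1]
```

```bash
python3 -m handwheel '0 0 -.003 0 0 0;0 0 -.006 0 0 0;0 0 -.007 0 0 0;0 0 -.007 0 0 0'|grep -E "pos|force"; python3 -m handwheel '0 0 -.002 0 0 0;0 0 -.002 0 0 0'|grep -E "pos|force"
```

```text
tool_pos: [0.4643, 0.2612, 0.027]
force: [-1.1, 0.3, -3.0]
tool_pos: [0.4643, 0.2612, 0.027]
force: [-3.3, -2.0, 4.5]
```

```bash
python3 -m handwheel '0 0 0 0 0 0;0 0 0 0 0 0;0 0 0 0 0 0;0 0 0 0 0 0;0 0 0 0 0 0' -1|grep -E "pos|force|open";python3 -m handwheel '0 0 .05 0 0 0;0 0 .12 0 0 0;0 0 .22 0 0 0;0 0 .32 0 0 0;0 0 .45 0 0 0'|grep -E "pos|force|open"; python3 go.py .5855 -.0465 .16 15;python3 look.py 4 x
```

```text
tool_pos: [0.4643, 0.2611, 0.0263]
force: [0.1, 0.7, -0.1]
opening: 0.0913
tool_pos: [0.4634, 0.2607, 0.1625]
force: [0.0, -0.6, 0.4]
opening: 0.0928
pos [0.4634 0.2607 0.1625] t 19.3 F [ 0.02 -0.6   0.37] open 0.0928 q6 2.09
share [ 0.407 -1.024 -0.008] [ 2.000e-03 -0.000e+00  2.459e+00] mm 331 deg [ 1.000e-01 -0.000e+00  1.106e+02]
```

View pics/ls4.png

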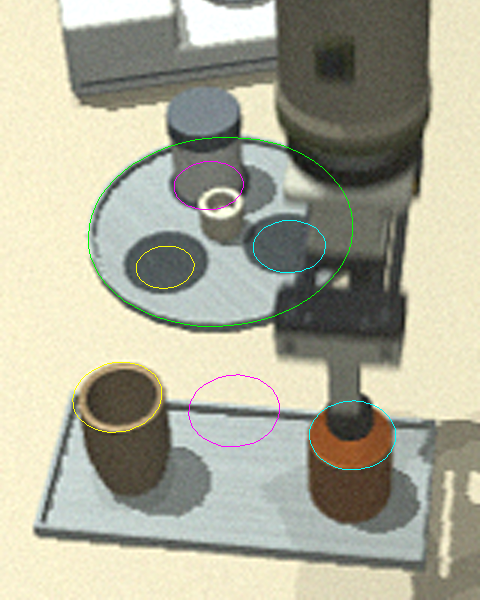

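Bottle is upright in the near slot (shoulder at (351,435)). Now the jar. TCP is at 0.16, above everything.

```bash
python3 -m handwheel '.03 -.07 0 0 0 .15;.08 -.18 0 0 0 .33;.13 -.3 0 0 0 .5;.18 -.43 0 0 0 .69;.24 -.57 0 0 0 .88'|grep -E "pos|force|t:"; python3 -m handwheel '.05 -.13 0 0 0 .19;.1 -.25 0 0 0 .38;.14 -.36 0 0 0 .57;.16 -.42 0 0 0 .76;.165 -.45 0 0 0 .9'|grep -E "pos|force|t:";python3 go.py .5855 -.0465 .16 15
```

```text
t: 19.9
tool_pos: [0.5355, 0.0916, 0.1621]
force: [1.3, 0.5, -0.2]
t: 20.4
tool_pos: [0.5852, -0.0445, 0.1618]
force: [1.0, 0.4, -0.5]
pos [ 0.5852 -0.0445  0.1618] t 20.4 F [ 1.    0.44 -0.49] open 0.0927 q6 0.12
share [ 0.001 -0.007 -0.006] [0.    0.001 0.69 ] mm 3 deg [ 0.  0. 31.]
```

```bash
python3 -m handwheel '0 0 0 0 0 .19;0 -.003 0 0 0 .38;0 -.003 0 0 0 .57;0 -.003 0 0 0 .69;0 -.003 0 0 0 .69'|grep -E "pos|force|t:"; python3 -m handwheel '0 0 0 0 0 0;0 0 0 0 0 0' >/dev/null;python3 go.py .5855 -.0465 .024 15;python3 look.py 5
```

```text
t: 20.9
tool_pos: [0.5847, -0.0432, 0.1618]
force: [-0.3, 0.6, -0.5]
pos [ 0.5848 -0.0431  0.1616] t 21.1 F [ 0.89  0.67 -0.96] open 0.0929 q6 -0.42
share [ 0.002 -0.011 -0.459] [0.    0.    0.008] mm 138 deg [0.  0.  0.3]
```

View pics/ls5.png

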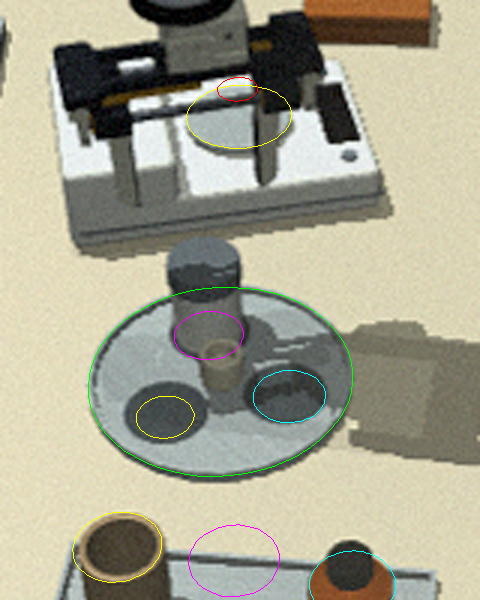

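```bash
python3 -m handwheel '.002 -.006 -.05 0 0 0;.002 -.011 -.12 0 0 0;.002 -.011 -.2 0 0 0;.002 -.011 -.28 0 0 0;.002 -.011 -.34 0 0 0'|grep -E "pos|force"; python3 -m handwheel '0 0 -.05 0 0 0;0 0 -.09 0 0 0;0 0 -.118 0 0 0;0 0 -.118 0 0 0;0 0 -.118 0 0 0'|grep -E "pos|force"; python3 go.py .5855 -.0465 .024 15; python3 look.py 6
```

```text
tool_pos: [0.5839, -0.0464, 0.0562]
force: [-0.0, 0.8, -0.5]
tool_pos: [0.5858, -0.0465, 0.0244]
force: [0.3, 0.4, 0.4]
pos [ 0.5858 -0.0465  0.0244] t 22.2 F [0.31 0.36 0.37] open 0.093 q6 -0.42
share [-0.001 -0.    -0.001] [0.    0.001 0.005] mm 1 deg [0.  0.  0.2]
```

View pics/ls6.png

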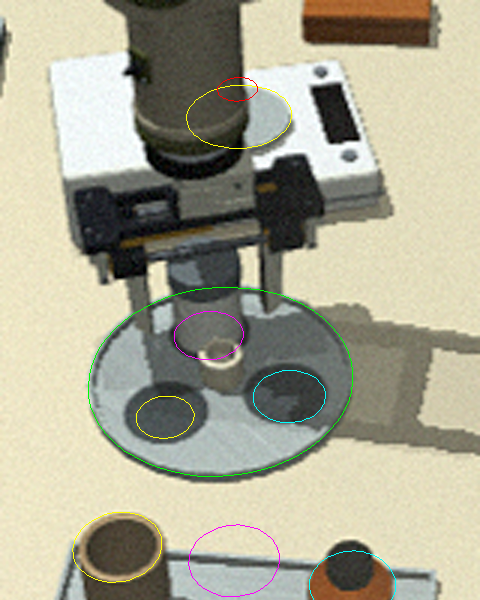

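Both fingers flank the jar, at (140,310) and (272,285). Closing.

```bash
python3 -m handwheel '0 0 0 0 0 0;0 0 0 0 0 0;0 0 0 0 0 0;0 0 0 0 0 0;0 0 0 0 0 0' 1 20; python3 -m handwheel '0 0 0 0 0 0;0 0 0 0 0 0;0 0 .01 0 0 0;0 0 .03 0 0 0;0 0 .03 0 0 0'|grep -E "pos|force|open"; python3 -m handwheel '0 0 .07 0 0 0;0 0 .15 0 0 0;0 0 .23 0 0 0;0 0 .31 0 0 0;0 0 .38 0 0 0'|grep -E "pos|force|open"; python3 go.py .5435 .2535 .16 84.5;
```

```text
t: 22.8
tool_pos: [0.5854, -0.0464, 0.024]
orientation: [1.917, 2.489, 0.0]
force: [-0.7, 0.4, 0.8]
opening: 0.0606
tool_pos: [0.5859, -0.0465, 0.0339]
force: [0.5, -0.2, -1.7]
opening: 0.0605
tool_pos: [0.5855, -0.0465, 0.1484]
force: [1.3, -0.6, -1.8]
opening: 0.0605
pos [ 0.5855 -0.0465  0.1484] t 23.8 F [ 1.3  -0.6  -1.82] open 0.0605 q6 -0.42
share [-0.14   1.     0.039] [-0.000e+00  1.000e-03  1.549e+00] mm 303 deg [-0.   0.  69.7]
```

```bash
python3 look.py 7; python3 - <<'E'
from h import *
p,_=robot.read_camera("side")
im=p[170:310,220:340,::-1];cv2.imwrite("pics/z7.png",cv2.resize(im,None,fx=4,fy=4,interpolation=cv2.INTER_CUBIC))
E
```

```text
(no output)
```

View pics/z7.png

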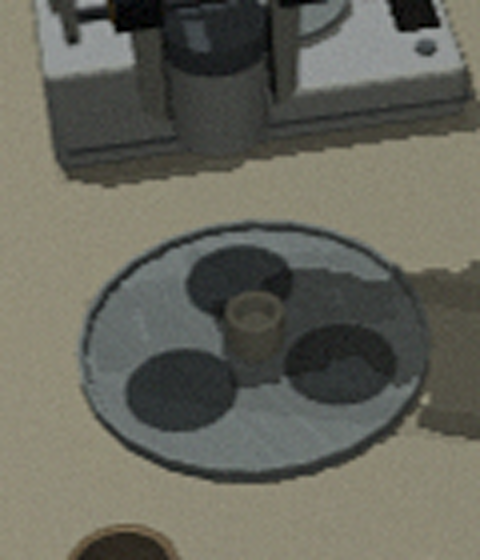

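Jar is held upright at the lid, and the seats and cupel are undisturbed (cupel at (254,327) in the crop). Carrying it to the middle slot.

```bash
python3 -m handwheel '0 .05 0.02 0 0 .12;-.02 .14 .04 0 0 .29;-.04 .24 .04 0 0 .46;-.06 .35 .04 0 0 .63;-.08 .46 .04 0 0 .79'|grep -E "pos|force|open"; python3 -m handwheel '-.02 .12 0 0 0 .17;-.03 .24 0 0 0 .34;-.04 .34 0 0 0 .5;-.05 .42 0 0 0 .6;-.055 .48 0 0 0 .68'|grep -E "pos|force|open"; python3 go.py .5435 .2535 .16 84.5;
```

```text
tool_pos: [0.56, 0.0925, 0.1567]
force: [0.6, -0.4, -2.3]
opening: 0.0606
tool_pos: [0.5433, 0.237, 0.1565]
force: [0.4, -0.4, -2.9]
opening: 0.0601
pos [0.5433 0.237  0.1565] t 24.95 F [ 0.42 -0.44 -2.94] open 0.0601 q6 -1.09
share [0.001 0.055 0.012] [ 0.001 -0.004  0.074] mm 17 deg [ 0.  -0.2  3.3]
```

```bash
python3 -m handwheel '0 .03 0 0 0 .05;0 .05 0 0 0 .08;0 .05 0 0 0 .08;0 .05 0 0 0 .08;0 .05 0 0 0 .08'|grep -E "pos|force|open"; python3 go.py .5435 .2535 .024 84.5;python3 look.py 8 x
```

```text
tool_pos: [0.5451, 0.2497, 0.1588]
force: [-0.4, -1.1, -1.6]
opening: 0.0607
pos [0.5451 0.2497 0.1588] t 25.45 F [-0.38 -1.12 -1.61] open 0.0607 q6 -1.13
share [-0.005  0.013 -0.449] [ 0.    -0.     0.001] mm 135 deg [ 0.  -0.   0.1]
```

View pics/ls8.png

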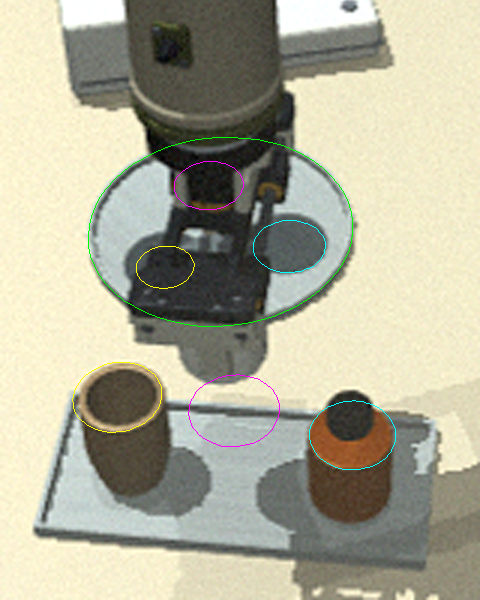

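```bash
python3 -m handwheel '-.005 .013 -.06 0 0 0;-.005 .013 -.14 0 0 0;-.005 .013 -.22 0 0 0;-.005 .013 -.3 0 0 0;-.005 .013 -.37 0 0 0'|grep -E "pos|force|open"; python3 -m handwheel '0 0 -.03 0 0 0;0 0 -.05 0 0 0;0 0 -.06 0 0 0;0 0 -.065 0 0 0;0 0 -.065 0 0 0'|grep -E "pos|force|open"; python3 go.py .5435 .2535 .024 84.5
```

```text
tool_pos: [0.5432, 0.2539, 0.0468]
force: [0.5, 0.8, -1.7]
opening: 0.0609
tool_pos: [0.544, 0.2547, 0.0293]
force: [0.2, -0.6, -1.6]
opening: 0.0609
pos [0.544  0.2547 0.0293] t 26.55 F [ 0.22 -0.62 -1.62] open 0.0609 q6 -1.12
share [-0.002 -0.004 -0.018] [-0.001  0.002 -0.001] mm 5 deg [-0.   0.1 -0. ]
```

```bash
python3 -m handwheel '0 0 -.004 0 0 0;0 0 -.008 0 0 0;0 0 -.012 0 0 0;0 0 -.015 0 0 0;0 0 -.015 0 0 0'|grep -E "pos|force|open"; python3 -m handwheel '0 0 -.003 0 0 0;0 0 -.003 0 0 0;0 0 -.003 0 0 0'|grep -E "pos|force|open"
```

```text
tool_pos: [0.5435, 0.2545, 0.024]
force: [-0.1, -0.4, -0.7]
opening: 0.0609
tool_pos: [0.5438, 0.2545, 0.0241]
force: [-4.0, -2.3, 6.4]
opening: 0.0606
```

```bash
python3 -m handwheel '0 0 0 0 0 0;0 0 0 0 0 0;0 0 0 0 0 0;0 0 0 0 0 0;0 0 0 0 0 0' -1|grep -E "pos|force|open";python3 -m handwheel '0 0 .05 0 0 0;0 0 .12 0 0 0;0 0 .22 0 0 0;0 0 .32 0 0 0;0 0 .45 0 0 0'|grep -E "pos|force|open"; python3 go.py .572 .0075 .15 102; python3 go.py .572 .0075 .15 -78;python3 look.py 9 x
```

```text
tool_pos: [0.5433, 0.2544, 0.023]
force: [1.0, -0.0, 0.6]
opening: 0.0921
tool_pos: [0.5425, 0.2542, 0.1591]
force: [0.8, 0.1, 0.2]
opening: 0.0935
pos [0.5425 0.2542 0.1591] t 28.35 F [0.84 0.14 0.21] open 0.0935 q6 -1.12
share [ 0.098 -0.822 -0.03 ] [ 0.001 -0.002  0.388] mm 249 deg [ 0.  -0.1 17.5]
pos [0.5425 0.2542 0.1591] t 28.35 F [0.84 0.14 0.21] open 0.0935 q6 -1.12
share [ 0.098 -0.822 -0.03 ] [-3.000e-03 -1.000e-03 -3.612e+00] mm 249 deg [-1.000e-01 -1.000e-01 -1.625e+02]
```

View pics/ls9.png

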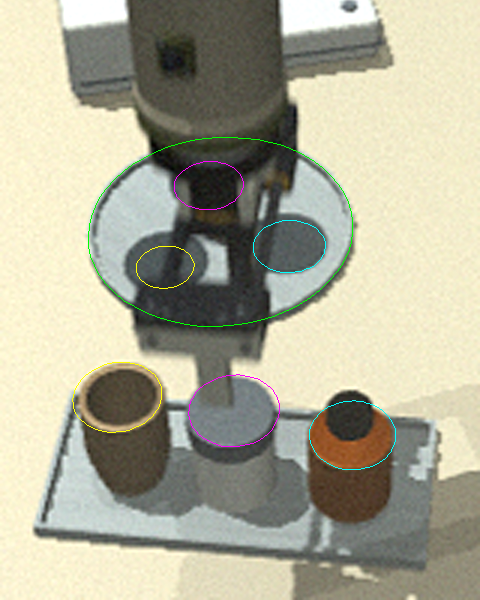

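All three stand upright in the side tray; jar lid at (233,412), next to the crucible and bottle. Now the cupel, with jaw at 102°.

```bash
python3 -m handwheel '0.01 -.06 0 0 0 .1;.03 -.18 0 0 0 .2;.05 -.32 0 0 0 .3;.07 -.47 0 0 0 .39;.085 -.6 0 0 0 .39'|grep -E "pos|force|open"; python3 -m handwheel '.005 -.12 0 0 0 0;.01 -.19 0 0 0 0;.013 -.226 -.03 0 0 0;.013 -.226 -.06 0 0 0;.013 -.226 -.06 0 0 0'|grep -E "pos|force|open"; python3 -m handwheel '0 0 0 0 0 0;0 0 0 0 0 0'>/dev/null; python3 go.py .5713 .0065 .010 102; python3 look.py 10
```

```text
tool_pos: [0.569, 0.0725, 0.1588]
force: [0.3, -0.3, -0.9]
opening: 0.0929
tool_pos: [0.5713, 0.0076, 0.1377]
force: [0.3, 1.2, 0.3]
opening: 0.0933
pos [0.5728 0.0078 0.1401] t 29.65 F [1.05 0.01 0.14] open 0.093 q6 -1.86
share [-0.005 -0.004 -0.434] [-0.    -0.    -0.004] mm 130 deg [-0.  -0.  -0.2]
```

View pics/ls10.png

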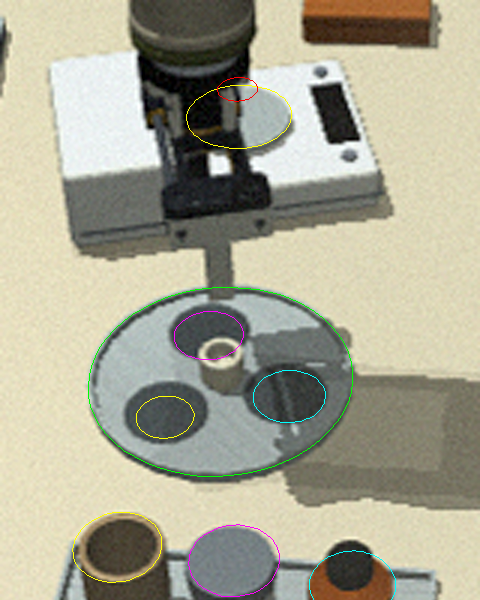

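```bash
python3 -m handwheel '-.005 -.004 -.06 0 0 0;-.005 -.004 -.13 0 0 0;-.005 -.004 -.2 0 0 0;-.005 -.004 -.27 0 0 0;-.005 -.004 -.33 0 0 0'|grep -E "pos|force|open"; python3 -m handwheel '0 0 -.04 0 0 0;0 0 -.07 0 0 0;0 0 -.09 0 0 0;0 0 -.1 0 0 0;0 0 -.1 0 0 0'|grep -E "pos|force|open"; python3 go.py .5713 .0065 .010 102; python3 look.py 11
```

```text
tool_pos: [0.5712, 0.0059, 0.0402]
force: [-0.1, -0.2, -0.9]
opening: 0.0929
tool_pos: [0.5715, 0.0055, 0.0112]
force: [-0.0, 0.4, 0.5]
opening: 0.093
pos [0.5715 0.0055 0.0112] t 30.75 F [-0.04  0.42  0.55] open 0.093 q6 -1.86
share [-0.001  0.003 -0.004] [ 0.     0.    -0.002] mm 2 deg [ 0.   0.  -0.1]
```

View pics/ls11.png

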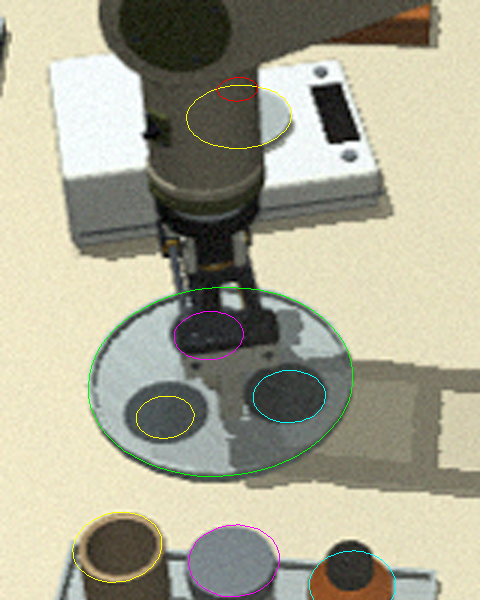

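Fingers are around the cupel. Closing with moderate force.

```bash
python3 -m handwheel '0 0 0 0 0 0;0 0 0 0 0 0;0 0 0 0 0 0;0 0 0 0 0 0;0 0 0 0 0 0' 1 10;python3 -m handwheel '0 0 0 0 0 0;0 0 0 0 0 0;0 0 0 0 0 0;0 0 0 0 0 0;0 0 0 0 0 0' 1 10; python3 -m handwheel '0 0 0.01 0 0 0;0 0 .03 0 0 0;0 0 .1 0 0 0;0 0 .2 0 0 0;0 0 .3 0 0 0'|grep -E "pos|force|open"; python3 -m handwheel '0 0 .1 0 0 0;0 0 .2 0 0 0;0 0 .2 0 0 0;0 0 .2 0 0 0'|grep -E "pos|force|open"; python3 look.py 12
```

```text
t: 31.35
tool_pos: [0.5712, 0.0055, 0.0111]
orientation: [0.331, -3.124, 0.0]
force: [-0.3, -1.0, 0.4]
opening: 0.0575
t: 31.85
tool_pos: [0.5712, 0.0055, 0.011]
orientation: [0.331, -3.124, -0.0]
force: [-0.5, -0.4, 0.4]
opening: 0.0344
tool_pos: [0.5708, 0.0055, 0.1021]
force: [0.2, 0.1, -0.0]
opening: 0.0345
tool_pos: [0.572, 0.0054, 0.1623]
force: [-0.3, -0.8, 0.5]
opening: 0.0346
```

View pics/ls12.png

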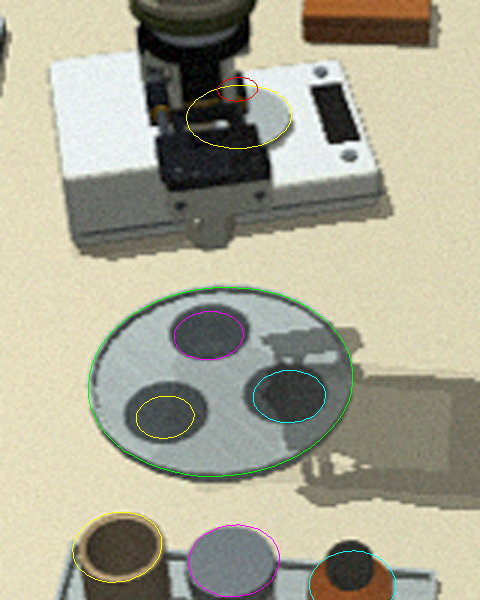

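```bash
python3 - <<'E'
from h import *
print(atz("side",[[283.2,247.5],[280,247.5],[286,247.5]],.034))
p,_=robot.read_camera("side")
im=p[150:260,240:340,::-1];cv2.imwrite("pics/z12.png",cv2.resize(np.clip(im*1.6,0,255).astype(np.uint8),None,fx=6,fy=5.4,interpolation=cv2.INTER_CUBIC))
p,_=robot.read_camera("top")
im=p[150:260,300:400,::-1];cv2.imwrite("pics/z12t.png",cv2.resize(np.clip(im*1.6,0,255).astype(np.uint8),None,fx=5,fy=5,interpolation=cv2.INTER_CUBIC))
E
```

```text
[[0.57039184 0.00592049 0.034     ]
 [0.57808287 0.00595639 0.034     ]
 [0.56366465 0.00588928 0.034     ]]
```

View pics/z12.png

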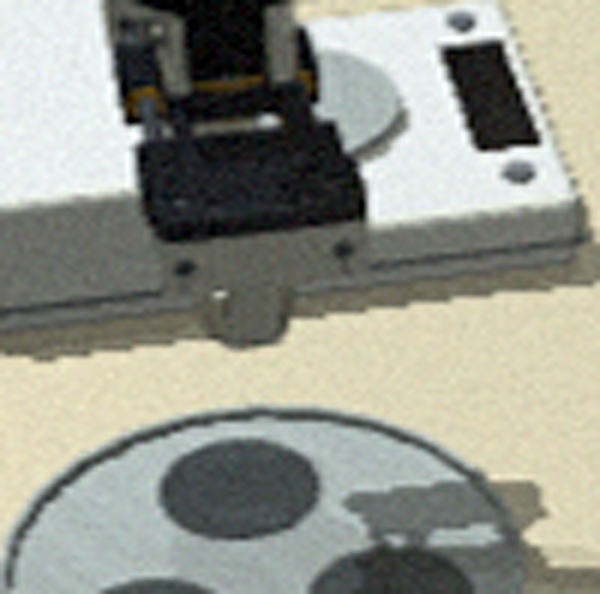

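View pics/z12t.png

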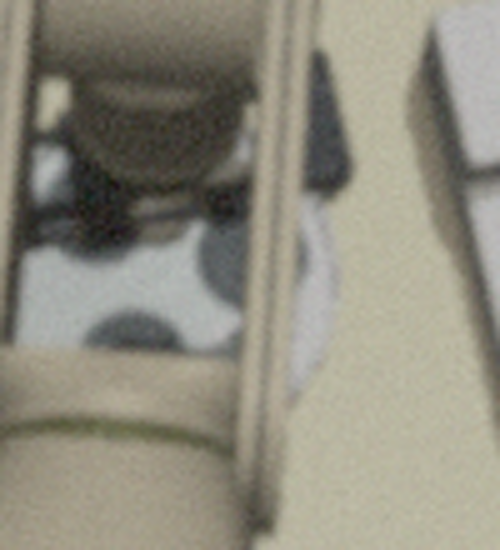

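Cupel is upright between the fingers, with its rim peeking out at (218,293). The 34.5 mm opening is slightly under 36 mm, but it looks centred. Moving to the pan.

```bash
python3 -m handwheel '0 -.06 0.02 0 0 0;0 -.17 .04 0 0 0;0 -.3 .04 0 0 0;0 -.43 .04 0 0 0;0 -.56 .04 0 0 0'|grep -E "pos|force|open"; python3 -m handwheel '0 -.12 0 0 0 0;0 -.23 0 0 0 0;0 -.31 0 0 0 0;0 -.36 0 0 0 0;0 -.38 0 0 0 0'|grep -E "pos|force|open"; python3 -m handwheel '0 0 0 0 0 0;0 0 0 0 0 0;0 0 0 0 0 0'>/dev/null; python3 go.py .570 -.2765 .067 102; python3 look.py 13
```

```text
tool_pos: [0.5704, -0.1636, 0.1717]
force: [1.6, 0.9, -0.9]
opening: 0.0344
tool_pos: [0.5706, -0.2775, 0.1719]
force: [0.0, 0.7, 0.7]
opening: 0.0347
pos [ 0.5715 -0.2753  0.1731] t 34.25 F [0.05 0.04 0.14] open 0.0346 q6 -2.31
share [-0.005 -0.004 -0.354] [-0.     0.    -0.003] mm 106 deg [-0.   0.  -0.2]
```

View pics/ls13.png

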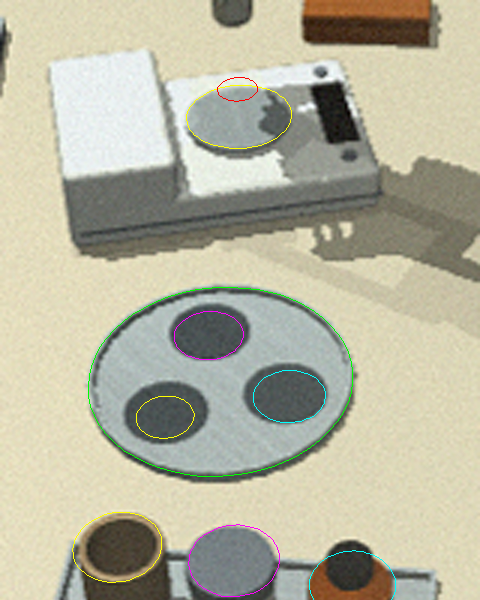

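```bash
python3 -m handwheel '-.005 -.004 -.05 0 0 0;-.005 -.004 -.11 0 0 0;-.005 -.004 -.18 0 0 0;-.005 -.004 -.25 0 0 0;-.005 -.004 -.3 0 0 0'|grep -E "pos|force|open"; python3 -m handwheel '0 0 -.02 0 0 0;0 0 -.035 0 0 0;0 0 -.04 0 0 0;0 0 -.04 0 0 0;0 0 -.04 0 0 0'|grep -E "pos|force|open"; python3 go.py .570 -.2765 .067 102;python3 - <<'E'
from h import *
p,_=robot.read_camera("side")
overlay("side",p,[(circ(.57,-.2765,.06,.048),(0,255,255)),(circ(.57,-.2765,.06,.018),(0,0,255))],(230,110,350,200),6,"pics/z14.png")
E
```

```text
tool_pos: [0.5686, -0.2769, 0.0801]
force: [0.1, 0.8, -0.6]
opening: 0.0346
tool_pos: [0.5704, -0.2781, 0.0721]
force: [0.2, -0.2, 0.3]
opening: 0.0349
pos [ 0.5704 -0.2781  0.0721] t 35.35 F [ 0.23 -0.24  0.28] open 0.0349 q6 -2.32
share [-0.001  0.005 -0.017] [ 0.001  0.002 -0.002] mm 5 deg [ 0.   0.1 -0.1]
```

View pics/z14.png

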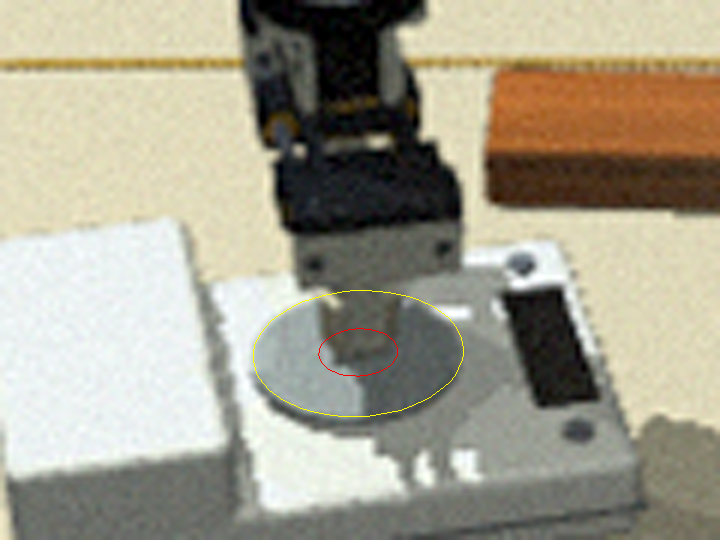

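```bash
python3 -m handwheel '0 .003 -.004 0 0 0;0 .005 -.008 0 0 0;0 .005 -.012 0 0 0;0 .005 -.014 0 0 0;0 .005 -.014 0 0 0'|grep -E "pos|force|open"; python3 -m handwheel '0 0 -.003 0 0 0;0 0 -.003 0 0 0;0 0 -.003 0 0 0'|grep -E "pos|force|open"
```

```text
tool_pos: [0.5698, -0.2761, 0.067]
force: [-0.6, 0.9, 2.4]
opening: 0.0349
tool_pos: [0.5698, -0.2762, 0.067]
force: [-5.1, 2.7, 8.4]
opening: 0.0345
```

```bash
python3 -m handwheel '0 0 .002 0 0 0;0 0 .002 0 0 0'|grep -E "pos|force|open"; python3 -m handwheel '0 0 0 0 0 0;0 0 0 0 0 0;0 0 0 0 0 0;0 0 0 0 0 0;0 0 0 0 0 0' -1|grep -E "pos|force|open";python3 -m handwheel '0 0 0 0 0 0;0 0 0 0 0 0;0 0 .03 0 0 0;0 0 .1 0 0 0;0 0 .2 0 0 0' -1|grep -E "pos|force|open";python3 -m handwheel '0 0 .1 0 0 0;0 0 .2 0 0 0;0 0 .25 0 0 0;0 0 .25 0 0 0' -1|grep -E "pos|force|open"; python3 - <<'E'
from h import *
p,_=robot.read_camera("side")
overlay("side",p,[(circ(.57,-.2765,.06,.048),(0,255,255)),(circ(.57,-.2765,.09,.018),(0,0,255))],(230,110,350,200),6,"pics/z15.png")
E
```

```text
tool_pos: [0.5699, -0.2762, 0.067]
force: [-2.2, 1.3, 6.6]
opening: 0.0346
tool_pos: [0.5697, -0.2762, 0.0664]
force: [-0.2, -0.6, 0.3]
opening: 0.0703
tool_pos: [0.5686, -0.2755, 0.1258]
force: [0.2, -0.2, 0.1]
opening: 0.0929
tool_pos: [0.5713, -0.2771, 0.2051]
force: [0.2, 0.2, 0.6]
opening: 0.093
```

View pics/z15.png

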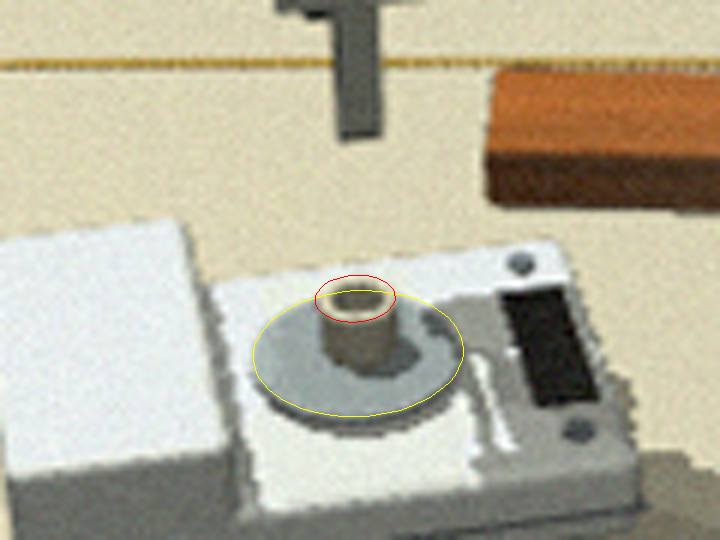

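Cupel stands upright at the pan's middle (rim centre (358,299) against predicted (355,299)). Now returning the vessels, jar first.

```bash
python3 -m handwheel '0 .06 0 0 0 -.1;0 .17 0 0 0 -.2;0 .32 0 0 0 -.3;-.01 .48 0 0 0 -.39;-.01 .64 0 0 0 -.39'|grep -E "pos|force|open"; python3 -m handwheel '-.02 .16 -.02 0 0 0;-.04 .32 -.05 0 0 0;-.06 .48 -.08 0 0 0;-.07 .64 -.1 0 0 0;-.08 .8 -.12 0 0 0'|grep -E "pos|force|open"; python3 go.py .5438 .2545 .15 84.5
```

```text
tool_pos: [0.565, -0.0825, 0.1986]
force: [1.4, -0.3, 0.1]
opening: 0.093
tool_pos: [0.5407, 0.1574, 0.1626]
force: [0.6, -0.2, 0.1]
opening: 0.0932
pos [0.5407 0.1574 0.1626] t 38.85 F [ 0.6  -0.21  0.11] open 0.0932 q6 -1.28
share [ 0.01   0.324 -0.042] [ 0.001 -0.005 -0.001] mm 98 deg [ 0.  -0.2 -0. ]
```

```bash
python3 -m handwheel '.003 .12 0 0 0 0;.006 .22 0 0 0 0;.01 .29 0 0 0 0;.01 .3 0 0 0 0;.01 .3 0 0 0 0'|grep -E "pos|force|open"; python3 -m handwheel '0 0 0 0 0 0;0 0 0 0 0 0;0 0 0 0 0 0'>/dev/null; python3 go.py .5438 .2545 .024 84.5
```

```text
tool_pos: [0.5446, 0.2456, 0.1634]
force: [0.2, -0.2, -0.6]
opening: 0.0934
pos [0.5459 0.2447 0.1655] t 39.65 F [-0.98 -1.08  0.75] open 0.0931 q6 -1.14
share [-0.007  0.033 -0.472] [ 0.    -0.     0.001] mm 142 deg [ 0. -0.  0.]
```

```bash
python3 -m handwheel '-.007 .02 -.06 0 0 0;-.007 .033 -.14 0 0 0;-.007 .033 -.22 0 0 0;-.007 .033 -.3 0 0 0;-.007 .033 -.38 0 0 0'|grep -E "pos|force|open"; python3 -m handwheel '0 0 -.04 0 0 0;0 0 -.07 0 0 0;0 0 -.09 0 0 0;0 0 -.09 0 0 0;0 0 -.09 0 0 0'|grep -E "pos|force|open"; python3 go.py .5438 .2545 .024 84.5
```

```text
tool_pos: [0.5439, 0.2551, 0.0509]
force: [1.0, -0.3, 0.9]
opening: 0.0928
tool_pos: [0.5443, 0.2559, 0.0255]
force: [0.4, 0.2, 0.7]
opening: 0.093
pos [0.5443 0.2559 0.0255] t 40.65 F [0.36 0.23 0.66] open 0.093 q6 -1.12
share [-0.002 -0.005 -0.005] [-0.001  0.002 -0.001] mm 2 deg [-0.   0.1 -0. ]
```

```bash
python3 -m handwheel '-.002 -.005 -.005 0 0 0;-.002 -.005 -.005 0 0 0;-.002 -.005 -.005 0 0 0'>/dev/null;python3 go.py .5438 .2545 .024 84.5; python3 -m handwheel '0 0 0 0 0 0;0 0 0 0 0 0;0 0 0 0 0 0;0 0 0 0 0 0;0 0 0 0 0 0' 1 20|grep -E "pos|force|open"; python3 -m handwheel '0 0 0 0 0 0;0 0 0 0 0 0;0 0 .01 0 0 0;0 0 .03 0 0 0;0 0 .03 0 0 0'|grep -E "pos|force|open"; python3 -m handwheel '0 0 .07 0 0 0;0 0 .15 0 0 0;0 0 .23 0 0 0;0 0 .31 0 0 0;0 0 .4 0 0 0'|grep -E "pos|force|open"; python3 go.py .5857 -.0465 .15 15;
```

```text
pos [0.5433 0.2542 0.0234] t 40.95 F [-0.29 -0.8  -0.01] open 0.0928 q6 -1.12
share [0.002 0.001 0.002] [-0.     0.001 -0.001] mm 1 deg [-0.  0. -0.]
tool_pos: [0.543, 0.2542, 0.023]
force: [-0.2, -0.4, 0.3]
opening: 0.0605
tool_pos: [0.5437, 0.2543, 0.0331]
force: [0.5, -0.2, -2.6]
opening: 0.061
tool_pos: [0.5426, 0.254, 0.1526]
force: [0.9, -0.2, -1.8]
opening: 0.0605
pos [0.5426 0.254  0.1526] t 42.45 F [ 0.9  -0.19 -1.76] open 0.0605 q6 -1.12
share [ 0.144 -1.002 -0.009] [-0.000e+00 -1.000e-03 -1.545e+00] mm 304 deg [ -0.   -0.1 -69.5]
```

```bash
python3 -m handwheel '0 -.05 0 0 0 -.12;.02 -.14 0 0 0 -.29;.04 -.24 0 0 0 -.46;.06 -.35 0 0 0 -.63;.08 -.46 0 0 0 -.79'|grep -E "pos|force|open"; python3 -m handwheel '.02 -.12 0 0 0 -.17;.03 -.24 0 0 0 -.34;.04 -.36 0 0 0 -.5;.05 -.44 0 0 0 -.62;.06 -.5 0 0 0 -.74'|grep -E "pos|force|open"; python3 -m handwheel '0 -.03 0 0 0 0;0 -.03 0 0 0 0;0 -.03 0 0 0 0;0 -.03 0 0 0 0'|grep -E "pos|force|open"; python3 go.py .5857 -.0465 .0235 15
```

```text
tool_pos: [0.5671, 0.1151, 0.1522]
force: [0.7, 0.9, -1.9]
opening: 0.0606
tool_pos: [0.585, -0.0359, 0.1521]
force: [-0.6, 0.1, -2.4]
opening: 0.0609
tool_pos: [0.585, -0.0417, 0.152]
force: [-0.1, 0.5, -2.5]
opening: 0.0606
pos [ 0.585  -0.0417  0.152 ] t 43.85 F [-0.09  0.48 -2.52] open 0.0606 q6 -0.44
share [ 0.002 -0.016 -0.428] [-0.    -0.    -0.018] mm 129 deg [-0.  -0.  -0.8]
```

```bash
python3 -m handwheel '.002 -.01 -.05 0 0 -.018;.002 -.016 -.12 0 0 -.018;.002 -.016 -.2 0 0 -.018;.002 -.016 -.28 0 0 -.018;.002 -.016 -.35 0 0 -.018'|grep -E "pos|force"; python3 -m handwheel '0 0 -.03 0 0 0;0 0 -.05 0 0 0;0 0 -.06 0 0 0;0 0 -.065 0 0 0;0 0 -.065 0 0 0'|grep -E "pos|force"; python3 go.py .5857 -.0465 .0235 15
```

```text
tool_pos: [0.5846, -0.047, 0.0444]
force: [-0.4, -1.0, -2.1]
tool_pos: [0.5863, -0.0477, 0.0283]
force: [-0.5, 0.5, -2.1]
pos [ 0.5863 -0.0477  0.0283] t 44.85 F [-0.52  0.46 -2.14] open 0.0606 q6 -0.43
share [-0.002  0.004 -0.016] [0.    0.002 0.003] mm 5 deg [0.  0.1 0.1]
```

```bash
python3 -m handwheel '-.002 .004 -.004 0 0 0;-.002 .004 -.008 0 0 0;-.002 .004 -.012 0 0 0;-.002 .004 -.014 0 0 0;-.002 .004 -.014 0 0 0'|grep -E "pos|force|open"; python3 -m handwheel '0 0 -.003 0 0 0;0 0 -.003 0 0 0;0 0 -.003 0 0 0'|grep -E "pos|force|open"
```

```text
tool_pos: [0.5849, -0.0464, 0.0232]
force: [-0.4, -0.3, -1.8]
opening: 0.0604
tool_pos: [0.5852, -0.0465, 0.023]
force: [-2.6, 0.4, 5.2]
opening: 0.0609
```

Contact made, so I'll release and rise.

```bash
python3 -m handwheel '0 0 0 0 0 0;0 0 0 0 0 0;0 0 0 0 0 0;0 0 0 0 0 0;0 0 0 0 0 0' -1|grep -E "pos|force|open";python3 -m handwheel '0 0 .05 0 0 0;0 0 .12 0 0 0;0 0 .22 0 0 0;0 0 .32 0 0 0;0 0 .45 0 0 0'|grep -E "pos|force|open"; python3 go.py .4643 .2612 .16 -95.5;python3 go.py .4643 .2612 .16 84.5; python3 look.py 16
```

```text
tool_pos: [0.5851, -0.0464, 0.0224]
force: [0.1, -0.3, -0.0]
opening: 0.0921
tool_pos: [0.5842, -0.0463, 0.1586]
force: [0.1, 0.2, -1.5]
opening: 0.0927
pos [ 0.5842 -0.0463  0.1586] t 46.65 F [ 0.14  0.16 -1.5 ] open 0.0927 q6 -0.43
share [-0.4    1.025  0.005] [-2.000e-03 -1.000e-03 -2.453e+00] mm 330 deg [-1.000e-01 -0.000e+00 -1.104e+02]
pos [ 0.5842 -0.0463  0.1586] t 46.65 F [ 0.14  0.16 -1.5 ] open 0.0927 q6 -0.43
share [-0.4    1.025  0.005] [ 1.000e-03 -2.000e-03  1.547e+00] mm 330 deg [ 0.  -0.1 69.6]
```

View pics/ls16.png

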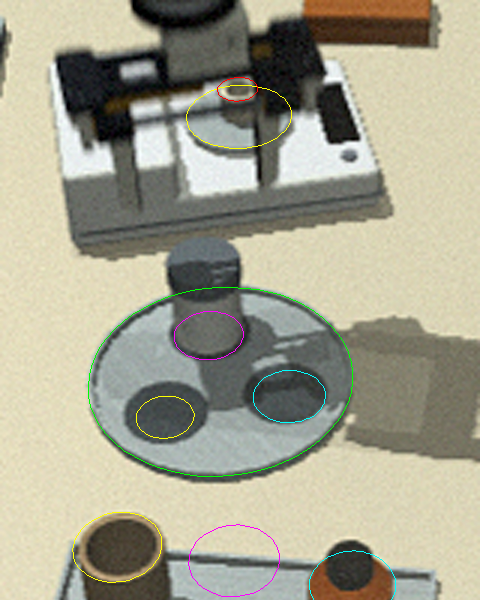

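Jar is back on its seat in the same picture place (204,265). Now the bottle.

```bash
python3 -m handwheel '-.02 .06 0 0 0 .15;-.07 .17 0 0 0 .33;-.12 .31 0 0 0 .5;-.17 .45 0 0 0 .69;-.23 .59 0 0 0 .88'|grep -E "pos|force|t:"; python3 -m handwheel '-.05 .13 0 0 0 .19;-.1 .26 0 0 0 .38;-.14 .36 0 0 0 .57;-.16 .42 0 0 0 .67;-.17 .44 0 0 0 .67'|grep -E "pos|force|t:"; python3 -m handwheel '0 0 0 0 0 0;0 0 0 0 0 0;0 0 0 0 0 0'>/dev/null; python3 go.py .4643 .2612 .027 84.5
```

```text
t: 47.25
tool_pos: [0.5155, 0.1319, 0.1582]
force: [0.4, 0.6, 0.5]
t: 47.75
tool_pos: [0.4643, 0.2644, 0.1581]
force: [0.4, -0.1, -0.2]
pos [0.4656 0.2615 0.1575] t 48.05 F [0.28 0.51 0.19] open 0.093 q6 -1.06
share [-0.004 -0.001 -0.435] [0.    0.    0.001] mm 131 deg [0. 0. 0.]
```

```bash
python3 -m handwheel '-.004 0 -.06 0 0 0;-.004 0 -.13 0 0 0;-.004 0 -.2 0 0 0;-.004 0 -.27 0 0 0;-.004 0 -.35 0 0 0'|grep -E "pos|force|open"; python3 -m handwheel '0 0 -.04 0 0 0;0 0 -.065 0 0 0;0 0 -.085 0 0 0;0 0 -.085 0 0 0;0 0 -.085 0 0 0'|grep -E "pos|force|open"; python3 -m handwheel '0 0 0 0 0 0;0 0 0 0 0 0;0 0 0 0 0 0'>/dev/null; python3 go.py .4643 .2612 .027 84.5; python3 look.py 17 x
```

```text
tool_pos: [0.4648, 0.2617, 0.0521]
force: [0.2, -0.1, -0.1]
opening: 0.0929
tool_pos: [0.4645, 0.2628, 0.0278]
force: [0.5, 0.5, 0.2]
opening: 0.093
pos [0.4642 0.2628 0.0274] t 49.35 F [-0.22  1.22 -0.14] open 0.0928 q6 -1.06
share [ 0.    -0.005 -0.001] [-0.     0.001 -0.003] mm 2 deg [-0.   0.  -0.1]
```

View pics/ls17.png

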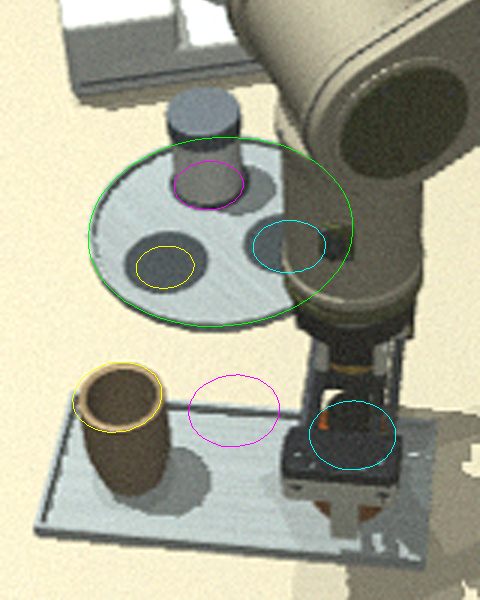

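```bash
python3 -m handwheel '0 -.005 0 0 0 0;0 -.005 0 0 0 0;0 -.005 0 0 0 0'>/dev/null; python3 -m handwheel '0 0 0 0 0 0;0 0 0 0 0 0;0 0 0 0 0 0;0 0 0 0 0 0;0 0 0 0 0 0' 1 20|grep -E "pos|force|open"; python3 -m handwheel '0 0 0 0 0 0;0 0 0 0 0 0;0 0 .01 0 0 0;0 0 .03 0 0 0;0 0 .03 0 0 0'|grep -E "pos|force|open"; python3 -m handwheel '0 0 .07 0 0 0;0 0 .15 0 0 0;0 0 .23 0 0 0;0 0 .31 0 0 0;0 0 .36 0 0 0'|grep -E "pos|force|open"; python3 go.py .516 .0226 .15 75
```

```text
tool_pos: [0.4639, 0.2611, 0.0269]
force: [-0.8, 0.2, -1.4]
opening: 0.0578
tool_pos: [0.4642, 0.2612, 0.0367]
force: [1.2, 0.3, -4.2]
opening: 0.0581
tool_pos: [0.4646, 0.2614, 0.1461]
force: [0.5, 0.4, -3.4]
opening: 0.0576
pos [0.4646 0.2614 0.1461] t 51.25 F [ 0.47  0.35 -3.37] open 0.0576 q6 -1.06
share [ 0.171 -0.796  0.013] [-0.001  0.003 -0.214] mm 244 deg [-0.   0.1 -9.6]
```

```bash
python3 -m handwheel '.01 -.06 0 0 0 -.05;.04 -.17 0 0 0 -.1;.065 -.29 0 0 0 -.15;.09 -.42 0 0 0 -.2;.12 -.54 0 0 0 -.214'|grep -E "pos|force|open";  python3 -m handwheel '.02 -.1 0 0 0 0;.035 -.18 0 0 0 0;.045 -.23 0 0 0 0;.051 -.25 0 0 0 0;.051 -.256 0 0 0 0'|grep -E "pos|force|open"; python3 -m handwheel '0 0 0 0 0 0;0 0 0 0 0 0;0 0 0 0 0 0'>/dev/null;python3 go.py .516 .0226 .027 75
```

```text
tool_pos: [0.4996, 0.0975, 0.1436]
force: [1.5, 0.2, -4.3]
opening: 0.0579
tool_pos: [0.5152, 0.0222, 0.1437]
force: [0.0, -0.7, -3.3]
opening: 0.0585
pos [0.515  0.0231 0.1439] t 52.55 F [-0.26  0.36 -3.35] open 0.0578 q6 -1.36
share [ 0.003 -0.002 -0.39 ] [-0.    -0.    -0.001] mm 117 deg [-0.  -0.  -0.1]
```

```bash
python3 -m handwheel '.003 0 -.05 0 0 0;.003 0 -.12 0 0 0;.003 0 -.2 0 0 0;.003 0 -.28 0 0 0;.003 0 -.35 0 0 0'|grep -E "pos|force"; python3 -m handwheel '0 0 -.01 0 0 0;0 0 -.02 0 0 0;0 0 -.03 0 0 0;0 0 -.03 0 0 0;0 0 -.03 0 0 0'|grep -E "pos|force"; python3 go.py .516 .0226 .027 75
```

```text
tool_pos: [0.515, 0.0226, 0.0365]
force: [-0.4, 0.0, -3.1]
tool_pos: [0.5168, 0.0222, 0.0309]
force: [0.8, 0.4, -3.4]
pos [0.5168 0.0222 0.0309] t 53.55 F [ 0.75  0.41 -3.38] open 0.0579 q6 -1.37
share [-0.003  0.001 -0.013] [0.    0.002 0.   ] mm 4 deg [0.  0.1 0. ]
```

```bash
python3 -m handwheel '-.003 0 -.004 0 0 0;-.003 0 -.008 0 0 0;-.003 0 -.011 0 0 0;-.003 0 -.011 0 0 0;-.003 0 -.011 0 0 0'|grep -E "pos|force|open"; python3 -m handwheel '0 0 -.003 0 0 0;0 0 -.003 0 0 0;0 0 -.003 0 0 0'|grep -E "pos|force|open"
```

```text
tool_pos: [0.5153, 0.0223, 0.0269]
force: [-1.4, -0.0, 0.3]
opening: 0.0581
tool_pos: [0.5154, 0.0222, 0.0269]
force: [-6.3, 0.1, 10.6]
opening: 0.0583
```

```bash
python3 -m handwheel '0 0 .003 0 0 0;0 0 .003 0 0 0' >/dev/null; python3 -m handwheel '0 0 0 0 0 0;0 0 0 0 0 0;0 0 0 0 0 0;0 0 0 0 0 0;0 0 0 0 0 0' -1|grep -E "pos|force|open";python3 -m handwheel '0 0 .05 0 0 0;0 0 .12 0 0 0;0 0 .22 0 0 0;0 0 .32 0 0 0;0 0 .45 0 0 0'|grep -E "pos|force|open"; python3 go.py .6225 .2459 .16 84.5
```

```text
tool_pos: [0.5152, 0.0223, 0.0266]
force: [0.1, 0.2, 0.2]
opening: 0.0915
tool_pos: [0.5143, 0.0223, 0.1629]
force: [0.9, -0.1, -0.4]
opening: 0.0929
pos [0.5143 0.0223 0.1629] t 55.55 F [ 0.89 -0.15 -0.45] open 0.0929 q6 -1.37
share [ 0.361  0.745 -0.01 ] [ 0.    -0.002  0.211] mm 248 deg [ 0.  -0.1  9.5]
```

```bash
python3 -m handwheel '.04 .08 0 0 0 .05;.1 .2 0 0 0 .1;.16 .33 0 0 0 .15;.22 .46 0 0 0 .2;.28 .58 0 0 0 .211'|grep -E "pos|force|t:"; python3 -m handwheel '.05 .1 0 0 0 0;.075 .15 0 0 0 0;.083 .166 0 0 0 0;.083 .166 0 0 0 0;.083 .166 0 0 0 0'|grep -E "pos|force|t:"; python3 -m handwheel '0 0 0 0 0 0;0 0 0 0 0 0'>/dev/null; python3 go.py .6225 .2459 .041 84.5
```

```text
t: 56.05
tool_pos: [0.5999, 0.1981, 0.1632]
force: [-0.5, -0.3, 0.5]
t: 56.55
tool_pos: [0.6239, 0.2452, 0.1621]
force: [-0.2, -0.5, -0.0]
pos [0.624  0.2451 0.1619] t 56.75 F [ 0.21 -0.5  -0.11] open 0.0931 q6 -1.18
share [-0.005  0.003 -0.403] [0.    0.    0.002] mm 121 deg [0.  0.  0.1]
```

```bash
python3 -m handwheel '-.005 .003 -.06 0 0 0;-.005 .003 -.13 0 0 0;-.005 .003 -.2 0 0 0;-.005 .003 -.27 0 0 0;-.005 .003 -.33 0 0 0'|grep -E "pos|force|open"; python3 -m handwheel '0 0 -.04 0 0 0;0 0 -.06 0 0 0;0 0 -.073 0 0 0;0 0 -.073 0 0 0;0 0 -.073 0 0 0'|grep -E "pos|force|open"; python3 -m handwheel '0 0 0 0 0 0;0 0 0 0 0 0;0 0 0 0 0 0'>/dev/null; python3 go.py .6225 .2459 .0405 84.5; python3 look.py 18 x
```

```text
tool_pos: [0.6222, 0.2463, 0.0615]
force: [-0.3, -0.8, 0.2]
opening: 0.0929
tool_pos: [0.6232, 0.2472, 0.0417]
force: [-0.0, 1.2, 0.0]
opening: 0.0933
pos [0.6228 0.247  0.0412] t 58.05 F [ 0.07 -0.2  -0.34] open 0.0928 q6 -1.17
share [-0.001 -0.004 -0.002] [-0.     0.001  0.   ] mm 1 deg [-0.  0.  0.]
```

View pics/ls18.png

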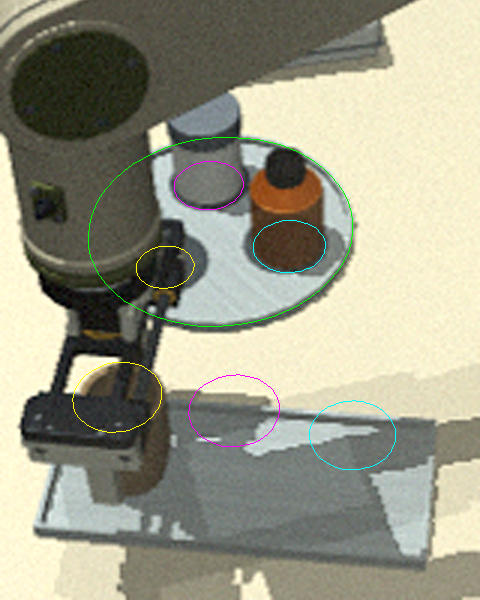

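Bottle is back on its seat (cap at (286,168), as at the start) and the fingers straddle the crucible. Gripping it.

```bash
python3 -m handwheel '0 -.004 0 0 0 0;0 -.004 0 0 0 0'>/dev/null; python3 -m handwheel '0 0 0 0 0 0;0 0 0 0 0 0;0 0 0 0 0 0;0 0 0 0 0 0;0 0 0 0 0 0' 1 20|grep -E "pos|force|open"; python3 -m handwheel '0 0 0 0 0 0;0 0 0 0 0 0;0 0 .01 0 0 0;0 0 .03 0 0 0;0 0 .03 0 0 0'|grep -E "pos|force|open"; python3 -m handwheel '0 0 .07 0 0 0;0 0 .15 0 0 0;0 0 .23 0 0 0;0 0 .31 0 0 0;0 0 .38 0 0 0'|grep -E "pos|force|open"; python3 go.py .6137 .0471 .165 135
```

```text
tool_pos: [0.6226, 0.2457, 0.0407]
force: [0.1, -0.2, 0.5]
opening: 0.0607
tool_pos: [0.6231, 0.246, 0.0508]
force: [0.6, 0.2, -2.3]
opening: 0.0605
tool_pos: [0.6227, 0.2458, 0.1653]
force: [0.5, 0.5, -2.8]
opening: 0.0605
pos [0.6227 0.2458 0.1653] t 59.85 F [ 0.52  0.47 -2.76] open 0.0605 q6 -1.18
share [-0.03  -0.662 -0.001] [-1.000e-03  1.000e-03  1.123e+00] mm 199 deg [-0.   0.  50.5]
```

```bash
python3 -m handwheel '0 -.05 0 0 0 .1;-.005 -.15 0 0 0 .27;-.01 -.25 0 0 0 .44;-.015 -.36 0 0 0 .6;-.02 -.46 0 0 0 .76'|grep -E "pos|force|open";  python3 -m handwheel '0 -.08 0 0 0 .15;-.005 -.14 0 0 0 .28;-.01 -.18 0 0 0 .36;-.01 -.2 0 0 0 .36;-.01 -.2 0 0 0 .36'|grep -E "pos|force|open"; python3 -m handwheel '0 0 0 0 0 0;0 0 0 0 0 0;0 0 0 0 0 0'>/dev/null;python3 go.py .6137 .0471 .0405 135
```

```text
tool_pos: [0.6163, 0.1065, 0.1638]
force: [-1.1, 0.3, -3.2]
opening: 0.0611
tool_pos: [0.6136, 0.0472, 0.1638]
force: [-0.3, 0.4, -2.1]
opening: 0.061
pos [0.6136 0.0485 0.1637] t 61.15 F [-1.08  0.42 -3.25] open 0.0605 q6 -2.36
share [ 0.    -0.005 -0.411] [-0.    -0.     0.002] mm 123 deg [-0.  -0.   0.1]
```

```bash
python3 -m handwheel '0 -.005 -.05 0 0 0;0 -.005 -.12 0 0 0;0 -.005 -.2 0 0 0;0 -.005 -.28 0 0 0;0 -.005 -.36 0 0 0'|grep -E "pos|force"; python3 -m handwheel '0 0 -.015 0 0 0;0 0 -.03 0 0 0;0 0 -.04 0 0 0;0 0 -.04 0 0 0;0 0 -.04 0 0 0'|grep -E "pos|force"; python3 go.py .6137 .0471 .0405 135
```

```text
tool_pos: [0.6129, 0.0464, 0.0535]
force: [0.7, -0.6, -3.0]
tool_pos: [0.6144, 0.0463, 0.045]
force: [0.9, 0.4, -2.4]
pos [0.6144 0.0463 0.045 ] t 62.15 F [ 0.85  0.43 -2.4 ] open 0.0607 q6 -2.36
share [-0.002  0.003 -0.015] [-0.     0.002  0.003] mm 5 deg [-0.   0.1  0.1]
```

```bash
python3 -m handwheel '-.002 .003 -.004 0 0 0;-.002 .003 -.008 0 0 0;-.002 .003 -.012 0 0 0;-.002 .003 -.013 0 0 0;-.002 .003 -.013 0 0 0'|grep -E "pos|force|open"; python3 -m handwheel '0 0 -.003 0 0 0;0 0 -.003 0 0 0;0 0 -.003 0 0 0'|grep -E "pos|force|open"
```

```text
tool_pos: [0.6132, 0.0472, 0.0407]
force: [-2.7, 0.5, 5.4]
opening: 0.0605
tool_pos: [0.6133, 0.0473, 0.0406]
force: [-6.5, -0.1, 11.8]
opening: 0.0606
```

```bash
python3 -m handwheel '0 0 .003 0 0 0;0 0 .003 0 0 0'>/dev/null; python3 -m handwheel '0 0 0 0 0 0;0 0 0 0 0 0;0 0 0 0 0 0;0 0 0 0 0 0;0 0 0 0 0 0' -1|grep -E "pos|force|open";python3 -m handwheel '0 0 .05 0 0 0;0 0 .12 0 0 0;0 0 .22 0 0 0;0 0 .32 0 0 0;0 0 .45 0 0 0'|grep -E "pos|force|open"; python3 -m handwheel '-.05 0.08 .1 0 0 0;-.1 .2 .2 0 0 0;-.15 .35 .25 0 0 0;-.2 .5 .25 0 0 0;-.25 .65 .25 0 0 0'|grep -E "pos|force"; python3 -m handwheel '-.05 .15 0 0 0 0;-.1 .3 0 0 0 0;-.15 .4 0 0 0 0;-.15 .4 0 0 0 0;-.15 .4 0 0 0 0'|grep -E "pos|force"; python3 ov.py 20; python3 look.py 20
```

```text
tool_pos: [0.6129, 0.0471, 0.0397]
force: [-0.4, 0.3, 0.2]
opening: 0.0919
tool_pos: [0.6121, 0.0472, 0.1759]
force: [-0.1, 0.3, 0.2]
opening: 0.0931
tool_pos: [0.5378, 0.2438, 0.2526]
force: [-0.5, 0.7, 0.2]
tool_pos: [0.4927, 0.3627, 0.2508]
force: [0.4, -1.0, -0.0]
```

View pics/ovs20.png

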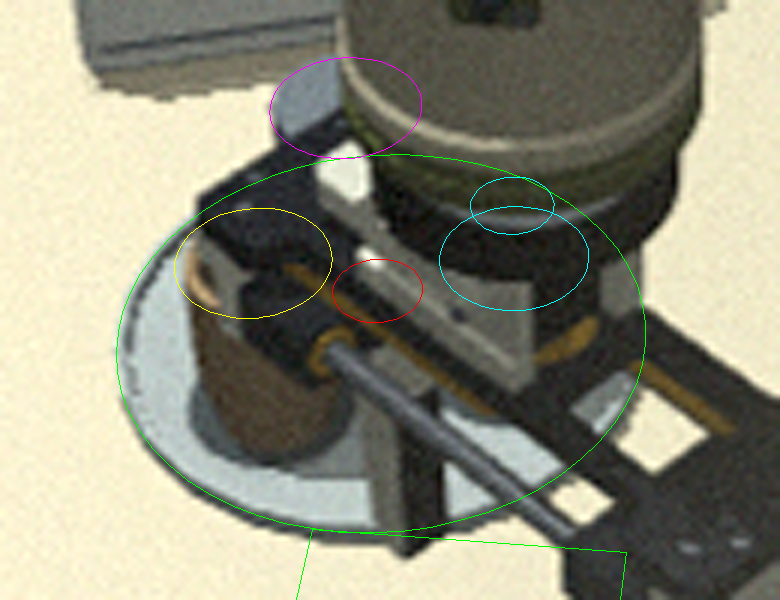

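View pics/ls20.png

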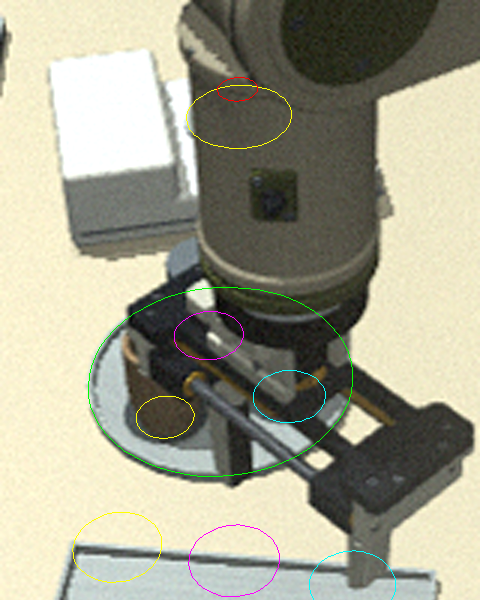

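The arm blocks the side view, so I'll retract in x to look.

```bash
python3 -m handwheel '-.1 0 0 0 0 0;-.2 0 0 0 0 0;-.32 0 0 0 0 0;-.45 0 0 0 0 0;-.55 0 0 0 0 0'|grep -E "pos|force"; python3 -m handwheel '0 0 0 0 0 0;0 0 0 0 0 0;0 0 0 0 0 0'|grep -E "pos|force";python3 ov.py 21; python3 look.py 21
```

```text
tool_pos: [0.3269, 0.3611, 0.2499]
force: [-0.2, -0.2, 0.7]
tool_pos: [0.3291, 0.3617, 0.2501]
force: [-0.0, 0.0, 0.6]
```

View pics/ovs21.png

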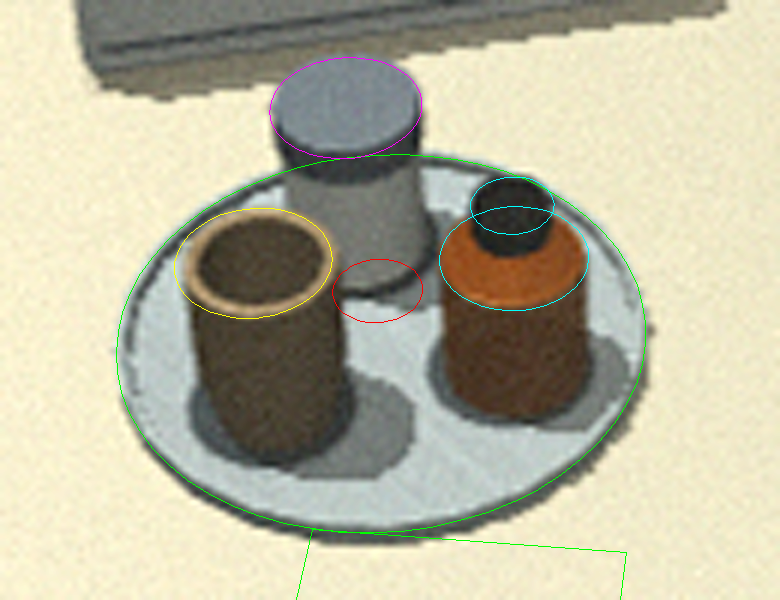

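View pics/ls21.png

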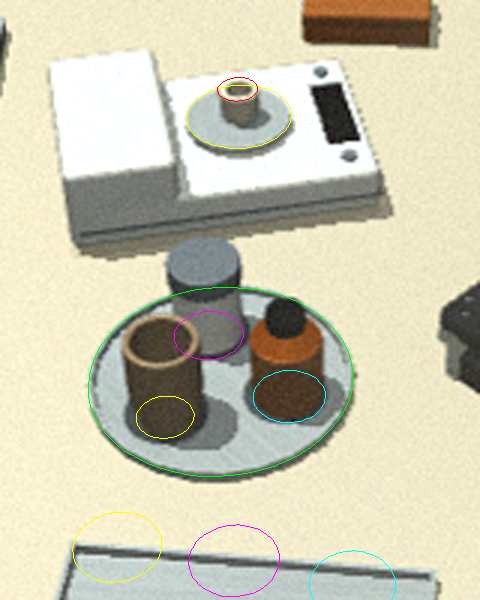

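View pics/ovt21.png

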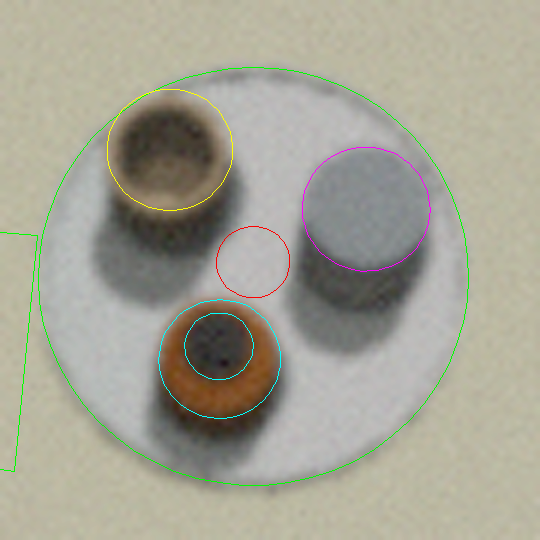

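Everything is where it should be: crucible rim at (259,262), about 1 px (~2 mm) from the start; jar and bottle unchanged; cupel centred on the pan. Handing in.

```bash
python3 -c "
from plant import robot
s=robot.read_state();print(s['t'],s['force'],abs(s['dq']).max());print(robot.close_job())"
```

```text
66.35 [ 0.41676126  0.02828695 -0.815661  ] 0.00581988580083412
the job is handed in; nothing more can be done
None
```

I moved the crucible, bottle and jar upright into the side tray. Then I put the cupel on the middle of the pan and returned each vessel to its own seat. The job was handed in at 66.4 s of the 136 s allowed; it reports no verdict.

**Final pictures:** from both cameras all four stood upright. The cupel was within about 2 mm of the pan centre in the side view. The jar and bottle were where they started to within a pixel, and the crucible was about 2 mm off. The arm was still and clear of everything. The mortar and brush were out of the final crops I viewed, so I did not check them at the end; the arm never went near the brush and stayed high over the mortar's area.

**Disagreements along the way:**
- **Pan position:** the two cameras differed by up to 7 mm in the depth fits. I used the side view, whose predictions matched where the arm set the vessels down.
- **Cupel grip:** the opening read 34.5 mm instead of 36 mm, but the cupel stayed upright and centred.
- **Jar grip:** the fingers closed on the jar's lid rather than its body, and it still carried and set down cleanly.

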